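Close a two-part plaster mould in the sprung mould clamp

TASK

Draw the mould clamp's sprung slide out to its stop by the black grip until the latch catches and keeps it there. Then set the plaster half from the ware board gently, without dropping it, square on the sloping bed, hollow face to hollow face with the half already there, and push both fully home into the corner of end stop and front ledge. Last, press the red latch pad so that the slide springs in and clamps the pair; leave the other things on the bench where they are and knock neither half over.

Things in the scene. Friction and masses are not known exactly. Their poses are not given: they have to be found in the camera images.
- bed: Aluminium bed of the mould clamp, rising 28 degrees away from the robot. Origin: the reference corner on its surface, 28 mm above the bench. x runs 78 mm up the slope from the front ledge (ledge face at x = 0), y runs level along the slide's travel, away from the end stop (stop face at y = 0), z is square to the bed and leans towards the robot. Set parts down along z with the tool tilted to match.
- frame: Stand of the clamp, fixed to the bench; origin on the bench under its middle, z upright; the bed's corner lies at x -35, y -130, z 28 mm of it. In the bed's axes: the ledge is 25 mm high, 10 mm thick, y -16 to 150 mm; the end stop 70 mm high, 14 mm thick, x -10 to 62 mm; the green slide housing 72 mm high, x 4 to 56, y 172 to 240 mm, the latch on top of it.
- slide (a joint): Travel of the sprung slide along the bed's +y, in m: 0 = sprung in, 0.080 = pulled out to its stop. The spring pushes it in with 5 N at 0 and 9 N at the stop, damping adds 50 N s/m. From 0.05 the latch's hook rides over the pusher's cross pin (3 to 4 N more), drops behind it at 0.077 and holds the slide there when let go. Closed on both halves it stands at about 0.014.
- grip: Black upright pull grip at the outer end of the slide, 36 mm wide (bed x), 14 mm thick (bed y), 60 mm tall (bed z). Its origin is the point to pinch, 82 mm above the bed: the grip's top is 26 mm above it, the slide's cross bar 32 mm below it. Axes as the bed's. Slide in, it stands 35 mm clear of the housing and 32 mm of the latch pad: open the fingers only part way. Pinch it across its 14 mm, pull along +y.
- pusher: Rubber-faced pusher plate at the inner end of the slide, 52 x 13 mm and 62 mm tall with a steel cross pin on top. Its origin is the centre of the pressing face, 30 mm up the slope from the ledge and 40 mm above the bed; axes as the bed's (the face looks to -y). The face is 78 mm from the end stop with the slide in, 155 mm when latched.
- latch (a joint): Hook latch on top of the housing, angle in rad: 0 = at rest (its spring holds it there), grows as the pad is pressed; about 0.15 to 0.25 frees the slide, 0.36 is its end.
- latch_pad: Red thumb pad of the latch, 32 mm (bed x) by 24 mm (bed y). Its origin is the centre of its top face, 103 mm above the bed. Pressing it 9 mm down (towards the bed, about 4 N; at most 12 mm) frees the latched slide.
- half_a: Plaster mould half standing in the clamp on the bed, on the ledge but 8 to 22 mm off the end stop: a block 60 mm wide (x), 46 mm thick (y), 95 mm tall (z), 0.27 kg, with half a bottle-shaped hollow open in its +y face and at the top. Origin: centre of its underside. Its axes lie as the bed's, hollow face away from the end stop. Fully home its origin is at x = 30, y = 23, z = 0 mm of the bed.
- half_b: The other plaster mould half, same block (60 mm wide along x, 46 mm thick along y, 95 mm tall, 0.27 kg; hollow in its +y face), standing upright on the ware board. Origin: centre of its underside. It goes on the bed turned round, its +y along the bed's -y, its origin at x = 30, y = 69, z = 0 mm of the bed when home.
- half_a_face (a point): Centre of half_a's hollow (parting) face, 47.5 mm above its underside.
- half_b_face (a point): Centre of half_b's hollow (parting) face, 47.5 mm above its underside.
- ware_board: Plywood ware board fixed on the bench, 270 x 200 mm, 18 mm thick; origin at the centre of its underside. half_b and two terracotta cups stand on it.
- cup_left: Terracotta cup on the ware board, 72 mm across, 85 mm tall; origin under its centre. Not to be moved.
- cup_right: Terracotta cup on the ware board, 72 mm across, 85 mm tall; origin under its centre. Not to be moved.
- loop_tool: Loop trimming tool lying on the bench, 195 mm long; origin near its ferrule. Not to be moved.
- slip_brush: Wooden brush lying on the bench; origin near its middle. Not to be moved.
- rolling_pin: Wooden rolling pin, 320 mm long, 48 mm thick; origin under its middle. Not to be moved.
- slip_jug: Clay jug with a handle, 90 mm across, 110 mm tall; origin under its centre. Not to be moved.
- oxide_jar: White jar with steel lid, 68 mm across, 100 mm tall; origin under its centre. Not to be moved.
- paddle: Dark wooden paddle lying flat, 220 mm long, 12 mm thick; origin under its blade. Not to be moved.
There are look-alikes about, which are no part of the job. Leave any green or yellow look-alike of the half_a alone. What is shaped like the half_b but blue is not meant.

How it is judged:
By the outcome, as a careful person would: the job done as asked, in the order asked, and still so for the second after the job is handed in, with the robot touching nothing.
It also fails if it takes over 64 s, if anything falls off the work surface, if the arm or the gripper's body presses on something with over 40 N, if the wrist force passes 120 N, or if a joint passes its speed limit or range.

ROBOT

A 7-joint arm with a two-finger parallel gripper is mounted at the origin on the work surface. World frame = base frame: x ahead of the robot, y to its left, z up, the work surface at z = 0. Lengths are in m, angles in rad, forces in N, time in s.
With the tool pointing down it reaches from about 0.425 to 0.925 m from the base axis. Payload 6.8 kg.
Tool frame: the origin (TCP) lies midway between the tips of the shut fingers; the grasp point (between the pads) lies r.grasp_offset behind it (r.grasp_offset is the distance from the TCP to the grasp point, in m); z points along the fingers, y is the direction in which the jaws open and shut (so a half turn about z gives the same grasp; the last joint's range is limited). The gripper opens to 85 mm and grips with 20 to 120 N. Pads are 22 mm wide; open, the fingers measure 114 mm over their backs; the gripper's body (76 mm by 85 mm) begins 54 mm behind the grasp point. The pads swing forward as they close: fully open they stand 13 mm farther back than shut.
Start: joints at [-1.252, 0.477, 0.022, 1.555, -0.011, 1.109, -0.083], TCP at [0.279, 0.614, 0.231] pointing down, gripper open.
Joint ranges: [-2.96, 2.96], [-0.34, 2.1], [-1.41, 1.46], [0.24, 2.44], [-1.37, 4.51], [0.17, 1.92], [-2.96, 2.96]. Speed limits (rad/s): [2.39, 2.39, 3.14, 3.14, 3.14, 3.14, 3.14].

INTERFACE

Orientations are given as a rotation vector (axis times angle).
In Python, from bench import r gives the robot as it stands. The module is installed in compiled form; this text tells all that it offers.
- The arm moves only by the tool send_rows, never from a script. Its argument "moves" is one flat list of numbers, 4 for each row, row after row: the shift along the tool's x, y, z in mm, then the turn about the tool's z in degrees. A call has 1 to 8 rows; each row is the pose to reach, as a shift and turn from the pose commanded when the call began, along the tool's axes at that moment; what a row does not reach only later rows make up. A row lasts 1/8 s, in which the tool goes at most 62.5 mm and 10.7 degrees, less where a joint would pass 70% of its speed; a pose out of reach is approached as far as the arm can. A call with a gripper value outside its range is refused whole. "hand" is the closure, from 0 (fully open) to 1 (shut), set as the call begins (left out, the last holds). The fingers move at their own pace and stop on an object; "newtons" is the grip in N (left out, the last holds). Time passes only in rows, so rows that repeat a pose let the fingers close. It gives the time, the measured TCP pose, the force and the opening at its end, in the units of the state.
- r.get_obs(): the state, without advancing time (a new reading comes with each control period).
- r.grab_frame(name): name is "side" or "top"; returns a dict with "img" (420x560x3 uint8, red, green, blue), "mtx" (3x3 intrinsics, pixels), "D" ([k1, k2, p1, p2, k3] as OpenCV has them; the pictures are not rectified), "world_to_cam" (4x4, takes a point from world to camera coordinates). Camera axes: x right, y up, looking along -z (the intrinsics and any distortion apply to the point x, -y, -z); pixel columns grow to the right and rows downward; lengths in m; the calibration is good to about 2 mm. A picture is of the moment at which its call begins. There is no depth.
- r.hand_in(): hands the job in, once; it reports no verdict.
The state is a dict: "clock": time; "joints": joint angles; "qvel": joint speeds; "tau": joint torques, N m; "tcp_pos": TCP position; "orientation": TCP orientation; "contact_force": force on the tool from outside, world axes, zero at the start; "moment": the same for the moment, N m; "grip_width": finger opening in m.
Only numpy, scipy, OpenCV 4.12 (cv2) and the standard library are available. Lean on these libraries where they do the work, as an engineer would, in place of code of your own. Each camera call takes 0.05 s, during which the arm holds its last target.

## Working session

There is one attempt and no reset: what is moved stays moved. The work goes in short steps, Python scripts to look and compute and a tool call to move; the robot and the scene stay as the last step left them, time stands still between calls to the robot, and variables do not carry over. Pictures are saved under pics/ and viewed, and the job is handed in when it is done.

Besides the shell and the picture viewer there is one more tool, called as name(argument=value, ...) on one line, values as JSON. send_rows: Moves the arm, as the interface text tells. Its arguments: {"type":"object","properties":{"moves":{"type":"array"},"hand":{"type":"number"},"newtons":{"type":"number"}},"required":["moves"]}

```bash
ls; mkdir -p pics; cat > h.py <<'E'
import numpy as np, cv2
from bench import r
from scipy.spatial.transform import Rotation as R
E
python3 - <<'E'
from h import *
o=r.get_obs(); print({k:np.round(v,4).tolist() for k,v in o.items()}); print(r.grasp_offset)
for n in("side","top"):
    f=r.grab_frame(n); cv2.imwrite(f"pics/{n}0.png",f["img"][:,:,::-1])
    np.savez(f"{n}0.npz",**f)
    print(n,f["mtx"].tolist(),f["D"],np.round(f["world_to_cam"],4).tolist())
E
```

```text
pics
{'clock': 0.0, 'joints': [-1.2521, 0.4778, 0.0223, 1.5564, -0.0115, 1.1093, -0.0831], 'qvel': [-0.0013, -0.0007, 0.0006, 0.0005, 0.0008, 0.0014, 0.0008], 'tau': [-0.0009, -59.6475, 1.6075, -28.1189, 0.0125, 0.0097, 0.0], 'tcp_pos': [0.2792, 0.6139, 0.2303], 'orientation': [-0.6653, -3.0701, 0.0027], 'contact_force': [0.4627, 0.1414, 1.164], 'moment': [-0.0444, 0.0412, 0.0028], 'grip_width': 0.0853}
0.0187
side [[451.6822859140555, 0.0, 277.28423722138825], [0.0, 451.6822859140555, 210.99461741687514], [0.0, 0.0, 1.0]] [-0.07156953  0.          0.          0.          0.        ] [[0.8421, -0.5393, -0.0045, -0.4021], [0.3547, 0.5475, 0.7579, -0.2572], [-0.4063, -0.6399, 0.6523, -1.1308], [0.0, 0.0, 0.0, 1.0]]
top [[441.7852883593517, 0.0, 279.8131346933217], [0.0, 441.7852883593517, 210.6199775158662], [0.0, 0.0, 1.0]] [-0.03559251  0.          0.          0.          0.        ] [[0.0119, -0.9999, 0.0076, -0.003], [0.9917, 0.0128, 0.1278, -0.4854], [-0.1279, 0.0061, 0.9918, -1.3386], [0.0, 0.0, 0.0, 1.0]]
```

View pics/side0.png

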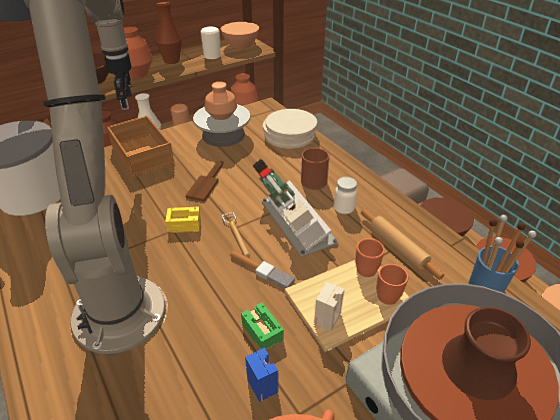

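View pics/top0.png

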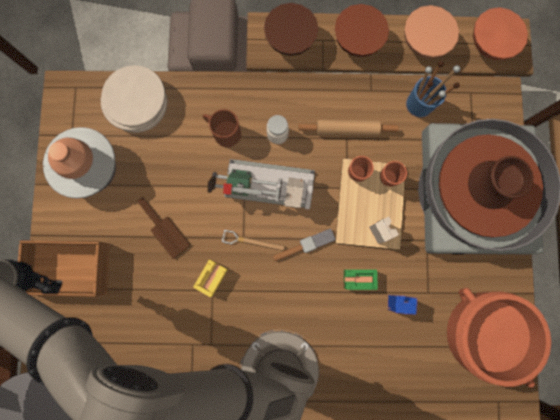

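```bash
python3 - <<'E'
from h import *
s=cv2.imread("pics/side0.png");t=cv2.imread("pics/top0.png")
cv2.imwrite("pics/sc.png",cv2.resize(s[140:350,210:440],None,fx=3.4,fy=2.85,interpolation=cv2.INTER_CUBIC))
cv2.imwrite("pics/tc.png",cv2.resize(t[140:270,200:420],None,fx=3.6,fy=3.6,interpolation=cv2.INTER_CUBIC))
E
```

```text
(no output)
```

View pics/sc.png

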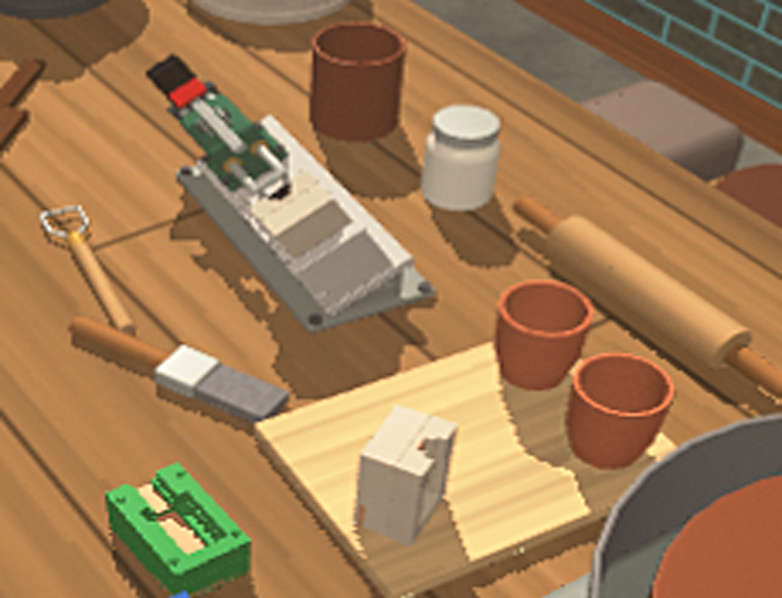

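View pics/tc.png

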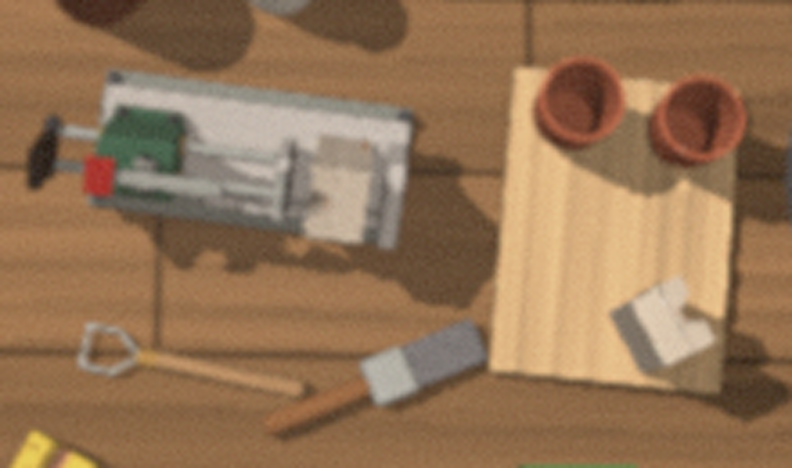

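```bash
python3 - <<'E'
from h import *
s=cv2.imread("pics/side0.png");t=cv2.imread("pics/top0.png")
def crop(im,x0,y0,x1,y1,k,n):
    c=cv2.resize(im[y0:y1,x0:x1],None,fx=k,fy=k,interpolation=cv2.INTER_CUBIC)
    for x in range((x0+9)//10*10,x1,10):
        cv2.putText(c,str(x),(int((x-x0+.5)*k),10),0,.35,(0,255,255),1); cv2.line(c,(int((x-x0+.5)*k),12),(int((x-x0+.5)*k),18),(0,255,255),1)
    for y in range((y0+9)//10*10,y1,10): 
        cv2.putText(c,str(y),(0,int((y-y0+.5)*k)),0,.35,(0,255,255),1);cv2.line(c,(24,int((y-y0+.5)*k)),(30,int((y-y0+.5)*k)),(0,255,255),1)
    cv2.imwrite(n,c); print(c.shape)
crop(s,248,152,342,258,5.6,"pics/s1.png")
crop(t,202,155,322,215,6.6,"pics/t1.png")
crop(t,330,150,412,252,5.8,"pics/t2.png")
crop(s,280,260,350,350,6.4,"pics/s2.png")
E
```

```text
(594, 526, 3)
(396, 792, 3)
(592, 476, 3)
(576, 448, 3)
```

View pics/s1.png

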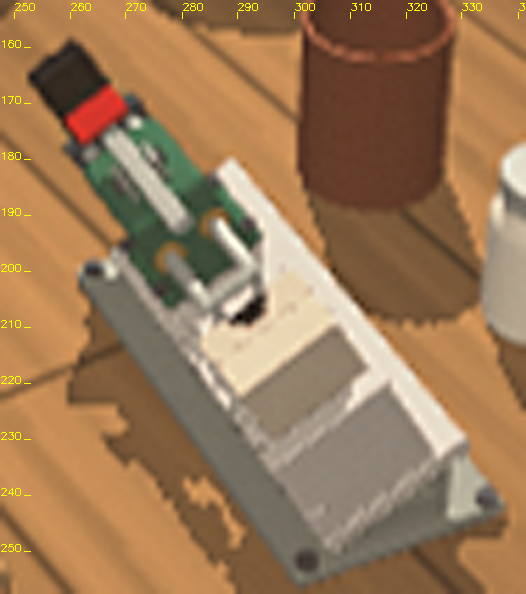

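View pics/t1.png

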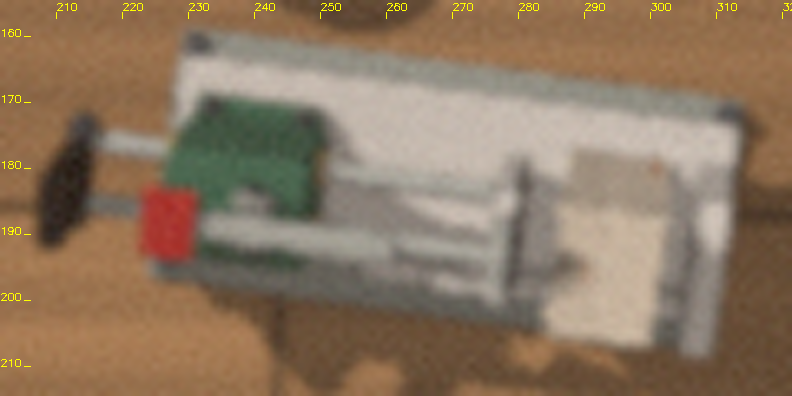

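View pics/t2.png

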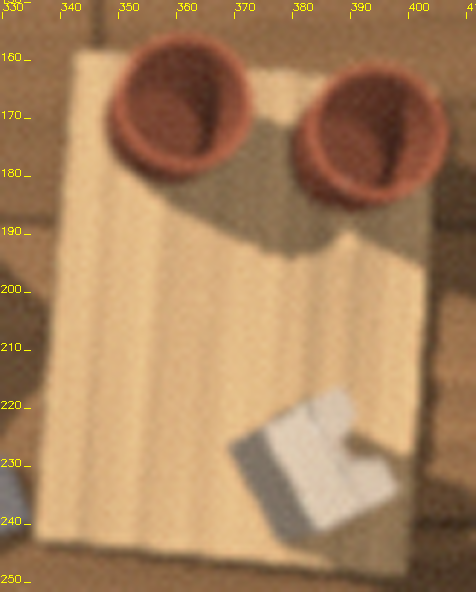

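View pics/s2.png

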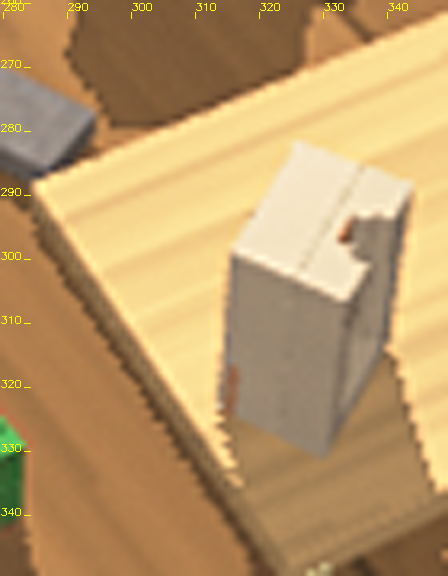

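```bash
cat >> h.py <<'E'
from scipy.optimize import least_squares
S=dict(np.load("side0.npz")); T=dict(np.load("top0.npz"))
def proj(f,P):
    P=np.atleast_2d(P); c=P@f["world_to_cam"][:3,:3].T+f["world_to_cam"][:3,3]
    c=c*[1,-1,-1]
    return cv2.projectPoints(c.reshape(-1,1,3),np.zeros(3),np.zeros(3),f["mtx"],f["D"])[0][:,0]
def ray(f,px):
    u=cv2.undistortPoints(np.array([[px]],float),f["mtx"],f["D"])[0,0]
    d=np.array([u[0],-u[1],-1.]); Rm=f["world_to_cam"][:3,:3]; t=f["world_to_cam"][:3,3]
    return -Rm.T@t, Rm.T@d
def onz(f,px,z):
    o,d=ray(f,px); return o+d*(z-o[2])/d[2]
def Rz(a): return R.from_euler('z',a).as_matrix()
c28,s28=np.cos(np.radians(28)),np.sin(np.radians(28))
BR=np.array([[c28,0,-s28],[0,1,0],[s28,0,c28]])  # cols bed axes in frame
def bed2w(q,P):
    P=np.atleast_2d(P)/1000.
    F=P@BR.T+np.array([-.035,-.130,.028])
    return F@Rz(q[2]).T+[q[0],q[1],0]
def fr2w(q,P):
    return np.atleast_2d(P)@Rz(q[2]).T+[q[0],q[1],0]
E
cat > fit.py <<'E'
from h import *
obs=[(S,'f',(-1,-1),(301.6,255.8)),(S,'f',(1,-1),(337.7,242.9)),(S,'f',(-1,1),(261.4,200.1)),
(S,'b',(-10,-14,70),(296.1,235.4)),(S,'b',(62,-14,70),(316.8,220.2)),(S,'b',(-10,-14,0),(306.4,249.7)),
(T,'f',(1,1),(230.3,159.3)),(T,'f',(1,-1),(314.4,169.7)),(T,'b',(-10,-14,70),(308.8,208.6)),
(T,'p',0,(227.1,188.6))]
def res(v):
    e=[]
    for f,k,p,px in obs:
        P=fr2w(v,[p[0]*v[3],p[1]*v[4],0]) if k=='f' else bed2w(v,p) if k=='b' else bed2w(v,(30,v[5]*1000,103))
        e.append(proj(f,P)[0]-px)
    return np.ravel(e)
s=least_squares(res,[.6,0.05,-.1,.06,.13,.24],loss='soft_l1')
print(np.round(s.x,4)); print(np.round(res(s.x).reshape(-1,2),1))
q=s.x[:3]; np.save("q.npy",q)
k=4
for f,n,x0,y0,x1,y1 in((S,'s',240,145,345,265),(T,'t',200,150,325,220)):
    im=cv2.resize(f["img"][y0:y1,x0:x1,::-1],None,fx=6,fy=6,interpolation=cv2.INTER_CUBIC)
    def box(a,b,col):
        for i in range(3):
            for j in (0,1):
                for l in (0,1):
                    A=np.zeros(3);B=np.zeros(3);o=[m for m in range(3) if m!=i]
                    A[i]=a[i];B[i]=b[i]
                    A[o[0]]=B[o[0]]=(a,b)[j][o[0]];A[o[1]]=B[o[1]]=(a,b)[l][o[1]]
                    p=((proj(f,bed2w(q,[A,B]))-[x0-.5,y0-.5])*6).astype(int)
                    cv2.line(im,tuple(map(int,p[0])),tuple(map(int,p[1])),col,1)
    box((-10,-14,0),(62,0,70),(0,0,255)); box((-10,-16,0),(0,150,25),(255,0,0)); box((4,172,0),(56,240,72),(0,255,255))
    box((4,78,9),(56,91,71),(255,0,255))
    g=s.x[5]*1000+12+32
    box((12,g,48),(48,g+14,108),(255,255,0))
    cv2.imwrite(f"pics/fit_{n}.png",im)
E
python3 fit.py
```

```text
[ 0.5785  0.044  -0.1313  0.0603  0.1393  0.2359]
[[-1.1 -0. ]
 [-0.5 -0. ]
 [-0.2 -0.5]
 [ 0.7  1.5]
 [ 1.4  0.6]
 [ 0.4 -0.4]
 [-3.1 -0.8]
 [-1.5  1. ]
 [ 1.9  0.7]
 [ 0.1 -0.5]]
```

```bash
python3 -c "
import cv2
for n in 'st':print(cv2.imread(f'pics/fit_{n}.png').shape)"
```

```text
(720, 630, 3)
(420, 750, 3)
```

View pics/fit_s.png

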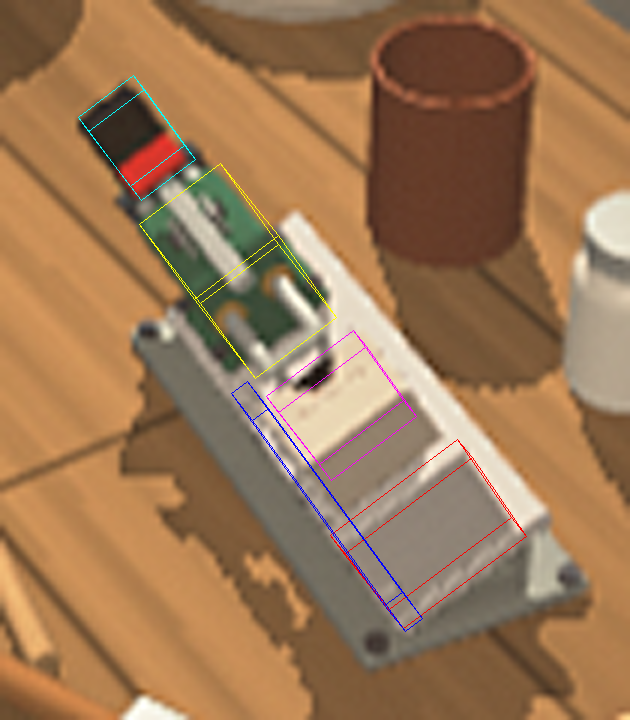

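View pics/fit_t.png

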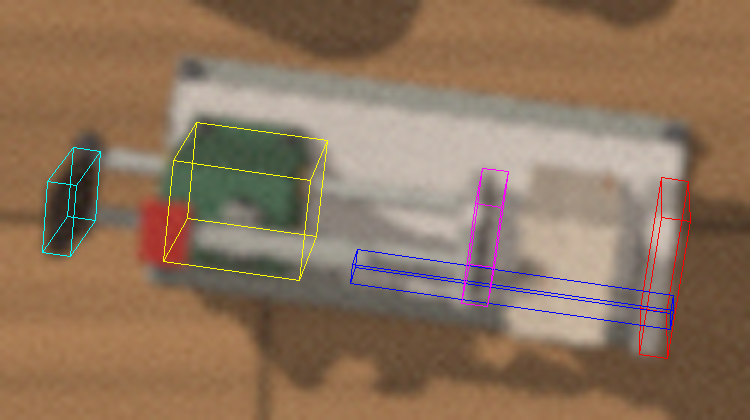

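```bash
cat >> h.py <<'E'
def crop(im,x0,y0,x1,y1,k,n):
    c=cv2.resize(np.ascontiguousarray(im[y0:y1,x0:x1]),None,fx=k,fy=k,interpolation=cv2.INTER_CUBIC)
    for x in range((x0+4)//5*5,x1,5):
        X=int((x-x0+.5)*k); cv2.putText(c,str(x),(X,10),0,.35,(0,255,255),1); cv2.line(c,(X,0),(X,c.shape[0]),(0,255,255) if x%10==0 else (255,255,0),1) if x%10==0 else 0
    for y in range((y0+4)//5*5,y1,5):
        Y=int((y-y0+.5)*k); cv2.putText(c,str(y),(0,Y),0,.35,(0,255,255),1); cv2.line(c,(0,Y),(c.shape[1],Y),(0,255,255),1) if y%10==0 else 0
    cv2.imwrite(n,c)
E
python3 - <<'E'
from h import *
s=cv2.imread("pics/side0.png");t=cv2.imread("pics/top0.png")
crop(s,280,195,345,260,9,"pics/s3.png")
crop(t,270,160,320,215,10,"pics/t3.png")
crop(s,250,155,300,210,10,"pics/s4.png")
crop(t,203,158,258,208,12,"pics/t4.png")
E
```

```text
(no output)
```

View pics/s3.png

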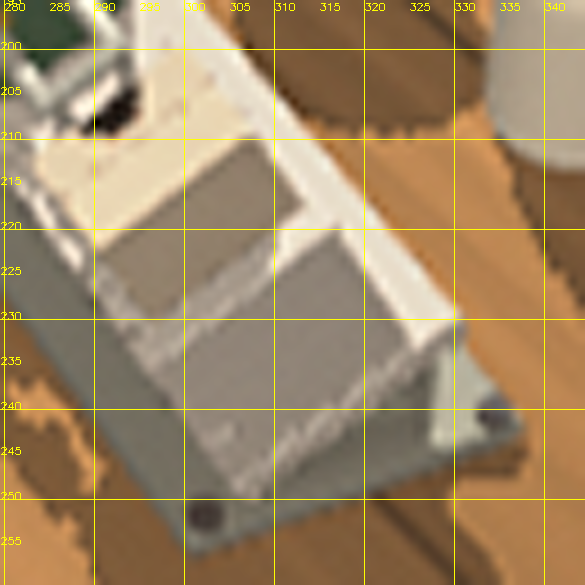

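View pics/t3.png

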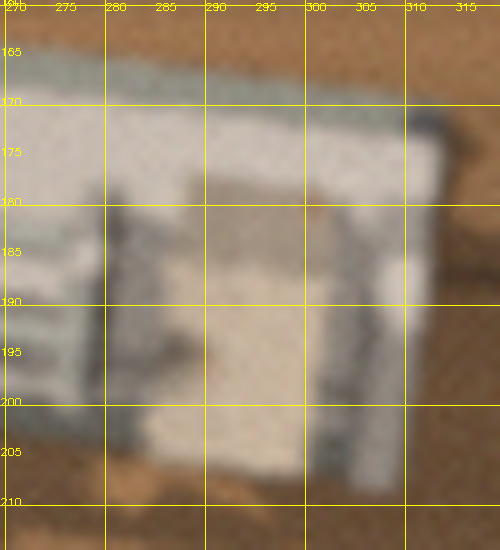

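View pics/s4.png

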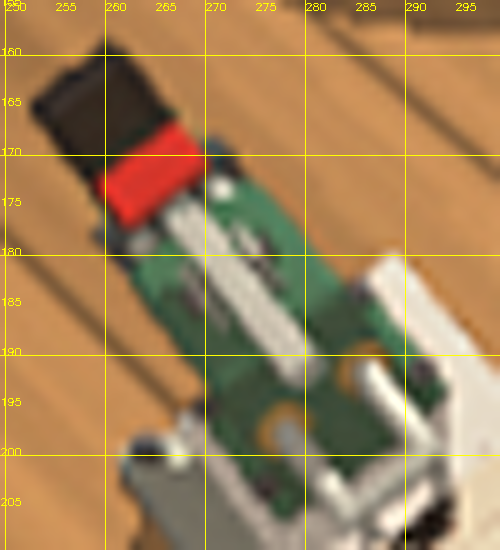

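View pics/t4.png

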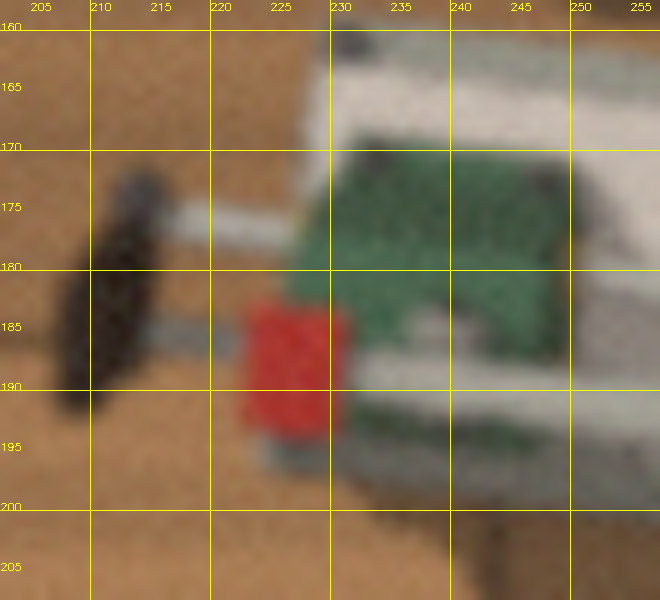

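```bash
cat > fit2.py <<'E'
from h import *
obs=[(S,'b',(-10,-14,70),(297.5,236)),(S,'b',(62,-14,70),(317.5,220.5)),(S,'b',(-10,-14,0),(306.5,249)),(S,'b',(62,-14,0),(325.5,233)),
(T,'b',(-10,-14,70),(309,208.5)),(T,'b',(-10,0,70),(304.3,208)),
(T,'p',0,(227.1,188.5)),(S,'p',0,(264.7,172)),
(S,'a',(0,-23,95),(290,222)),(S,'a',(60,-23,95),(309,210)),(T,'a',(0,-23,95),(300.7,207)),(T,'a',(0,23,95),(283.8,205.5))]
def res(v):
    e=[]
    for f,k,p,px in obs:
        P= bed2w(v,p) if k=='b' else bed2w(v,(30,v[3]*1000,103)) if k=='p' else bed2w(v,np.array(p)+[0,v[4]*1000,0])
        e.append(proj(f,P)[0]-px)
    return np.ravel(e)
s=least_squares(res,[.58,0.044,-.13,.236,.04],loss='soft_l1')
print(np.round(s.x,4)); print(np.round(res(s.x).reshape(-1,2),1))
q=s.x[:3]; np.save("q.npy",q)
for f,n,x0,y0,x1,y1 in((S,'s',240,145,345,265),(T,'t',200,150,325,220)):
    im=cv2.resize(f["img"][y0:y1,x0:x1,::-1],None,fx=6,fy=6,interpolation=cv2.INTER_CUBIC)
    def box(a,b,col):
        for i in range(3):
            for j in (0,1):
                for l in (0,1):
                    A=np.zeros(3);B=np.zeros(3);o=[m for m in range(3) if m!=i]
                    A[i]=a[i];B[i]=b[i]
                    A[o[0]]=B[o[0]]=(a,b)[j][o[0]];A[o[1]]=B[o[1]]=(a,b)[l][o[1]]
                    p=((proj(f,bed2w(q,[A,B]))-[x0-.5,y0-.5])*6).astype(int)
                    cv2.line(im,tuple(map(int,p[0])),tuple(map(int,p[1])),col,1)
    box((-10,-14,0),(62,0,70),(0,0,255)); box((-10,-16,0),(0,150,25),(255,0,0)); box((4,172,0),(56,240,72),(0,255,255))
    box((4,78,9),(56,91,71),(255,0,255))
    g=s.x[3]*1000+12+32
    box((12,g,48),(48,g+14,108),(255,255,0))
    cv2.imwrite(f"pics/fit_{n}2.png",im)
E
python3 fit2.py
```

```text
[ 0.5783  0.0486 -0.1219  0.2317  0.038 ]
[[-1.1 -0. ]
 [ 0.1 -0.7]
 [-0.2 -0.7]
 [ 1.1 -0.3]
 [ 0.5  0.4]
 [ 0.5  0.3]
 [ 0.1  0.2]
 [ 0.3 -0.4]
 [ 0.7  0.4]
 [-0.6 -1.1]
 [-0.5  0.4]
 [ 0.8 -0.2]]
```

View pics/fit_s2.png

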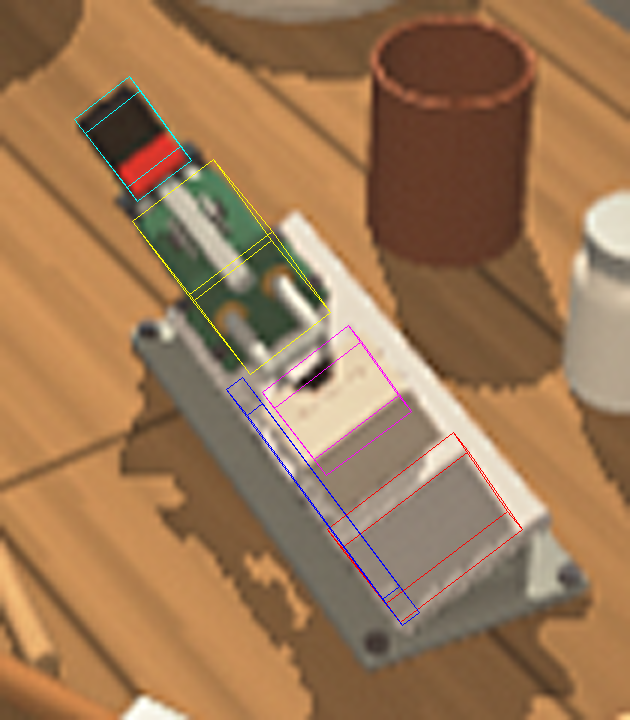

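View pics/fit_t2.png

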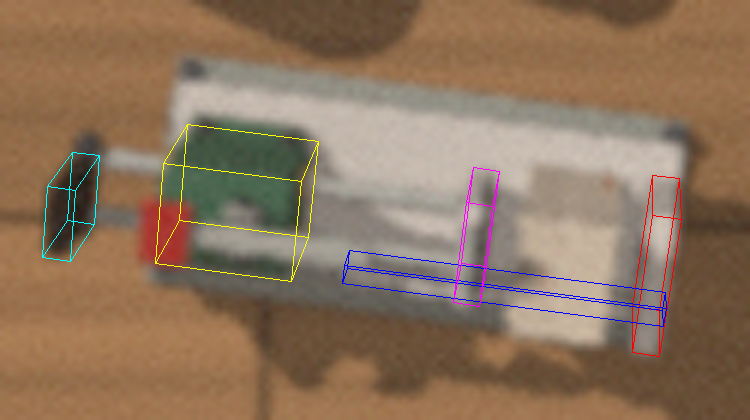

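```bash
cat > hb.py <<'E'
from h import *
# order: back-far(BL), front-far, front-near, back-near
s=[(325.9,281.7),(343.9,288.7),(333.7,306.8),(315.9,299.0)]
t=[(374.8,223.6),(389,216.4),(397.9,234),(384.3,241.4)]
for f,l in((S,s),(T,t)):
    P=np.array([onz(f,p,.113) for p in l]); print(np.round(P,4).tolist(), P.mean(0))
    d=lambda a,b:(np.linalg.norm(P[a]-P[b])*1000)
    print([round(d(i,(i+1)%4),1) for i in range(4)])
    print([round(np.degrees(np.arctan2(*(P[b]-P[a])[[1,0]])),1) for a,b in((0,1),(1,2),(2,3),(3,0))])
for p in [(329.8,330.9),(314.5,323.9)]: print(onz(S,p,.018))
for p in [(369.2,226.2),(378.3,243.1)]: print(onz(T,p,.018))
E
python3 hb.py
```

```text
[[0.4382, -0.2743, 0.113], [0.4604, -0.3139, 0.113], [0.4086, -0.3421, 0.113], [0.3882, -0.3027, 0.113]] [ 0.4238561  -0.30823653  0.113     ]
[np.float64(45.5), np.float64(59.0), np.float64(44.3), np.float64(57.5)]
[np.float64(-60.8), np.float64(-151.5), np.float64(117.4), np.float64(29.6)]
[[0.4403, -0.2735, 0.113], [0.462, -0.3155, 0.113], [0.4107, -0.3406, 0.113], [0.3888, -0.3004, 0.113]] [ 0.42545357 -0.30753053  0.113     ]
[np.float64(47.3), np.float64(57.0), np.float64(45.8), np.float64(58.1)]
[np.float64(-62.8), np.float64(-153.9), np.float64(118.7), np.float64(27.6)]
[ 0.40801993 -0.3400646   0.018     ]
[ 0.3892799  -0.30407412  0.018     ]
[ 0.44161082 -0.27701814  0.018     ]
[ 0.38913646 -0.30477235  0.018     ]
```

Things that could be taken for half_b: the pale block on the ware board (side 330,305; top 386,229), the blue block (side 262,372; top 403,305), the green one (side 262,325; top 361,280), the yellow one (side 183,219; top 211,279), and the pale half in the clamp (side 298,215; top 295,192), which is half_a. I choose the pale block on the board. One close crop to check it and the hollow's shape.

```bash
python3 - <<'E'
from h import *
s=cv2.imread("pics/side0.png")
a=cv2.resize(s[275:340,305:355],None,fx=8,fy=8,interpolation=cv2.INTER_CUBIC)
b=cv2.resize(s[300:365,235:290],None,fx=7,fy=8,interpolation=cv2.INTER_CUBIC)
cv2.imwrite("pics/c.png",np.hstack([a,b]))
o=r.get_obs(); M=R.from_rotvec(o["orientation"]).as_matrix(); print(np.round(M,3))
q=np.load("q.npy")
for n,p in dict(grip=(30,282,82),pad=(30,231,103),hA=(30,38,95),stop=(30,0,70),home_pinch=(10,69,75)).items(): print(n,np.round(bed2w(q,p)[0],4))
E
```

```text
[[-0.91   0.414 -0.001]
 [ 0.414  0.91  -0.002]
 [-0.    -0.002 -1.   ]]
grip [0.5501 0.2052 0.1145]
pad [0.5341 0.1557 0.133 ]
hA [ 0.5144 -0.0363  0.126 ]
stop [ 0.5214 -0.0754  0.1039]
home_pinch [ 0.51   -0.0045  0.0989]
```

View pics/c.png

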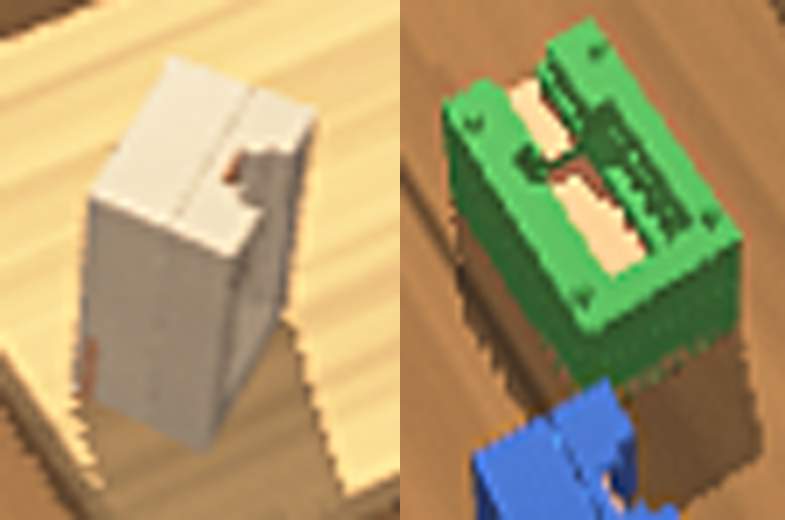

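send_rows(moves=[-45,-28,0,-5,-95,-60,0,-10,-150,-94,0,-17.5,-205,-128,0,-17.5,-260,-162,0,-17.5,-315,-197,0,-17.5,-370,-231,0,-17.5,-416,-260,0,-17.5], hand=0.6, newtons=60)

```text
clock: 1.1
tcp_pos: [0.5494, 0.2064, 0.2311]
orientation: [-0.19, -3.136, 0.0]
contact_force: [0.2, 0.5, 0.1]
grip_width: 0.0338
```

```bash
cat >> h.py <<'E'
q=np.load("q.npy")
def st():
    o=r.get_obs(); M=R.from_rotvec(o["orientation"]).as_matrix()
    print("t%.2f"%o["clock"],"tcp",np.round(o["tcp_pos"],4),"yhead %.1f tilt %.2f"%(np.degrees(np.arctan2(M[1,1],M[0,1])),np.degrees(np.arccos(-M[2,2]))),"F",np.round(o["contact_force"],1),"Ft",np.round(M.T@o["contact_force"],1),"w %.4f"%o["grip_width"], "j7 %.2f"%o["joints"][6])
    return o,M
def go(w):  # mm in tool axes to world target
    o,M=st(); print("shift",np.round(M.T@(np.array(w)-o["tcp_pos"])*1000,1))
E
python3 - <<'E'
from h import *
go(bed2w(q,(30,282,82))[0]-[0,0,.0187])
f=r.grab_frame("top"); cv2.imwrite("pics/t5.png",cv2.resize(f["img"][120:240,170:330,::-1],None,fx=4.5,fy=4.5))
f=r.grab_frame("side"); cv2.imwrite("pics/s5.png",cv2.resize(f["img"][60:240,180:340,::-1],None,fx=3.3,fy=3.3))
E
```

```text
t1.10 tcp [0.5494 0.2064 0.2311] yhead 83.1 tilt 0.02 F [0.2 0.5 0.1] Ft [-0.1  0.5 -0.1] w 0.0338 j7 1.03
shift [ -1.   -1.2 135.3]
```

View pics/t5.png

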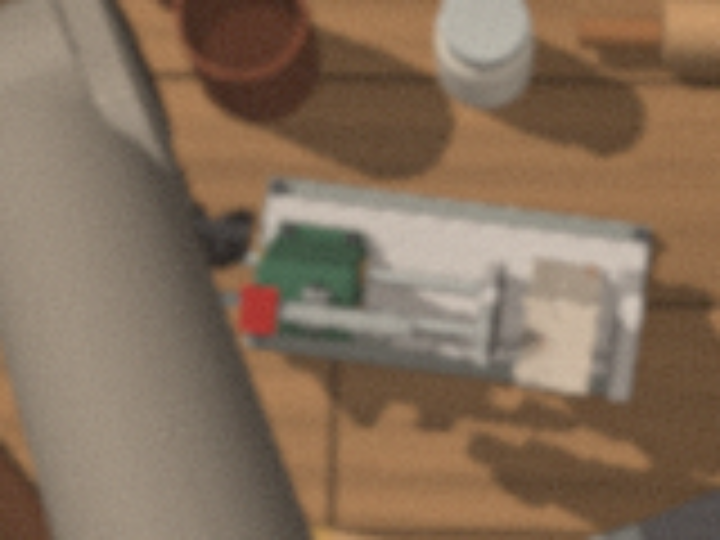

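View pics/s5.png

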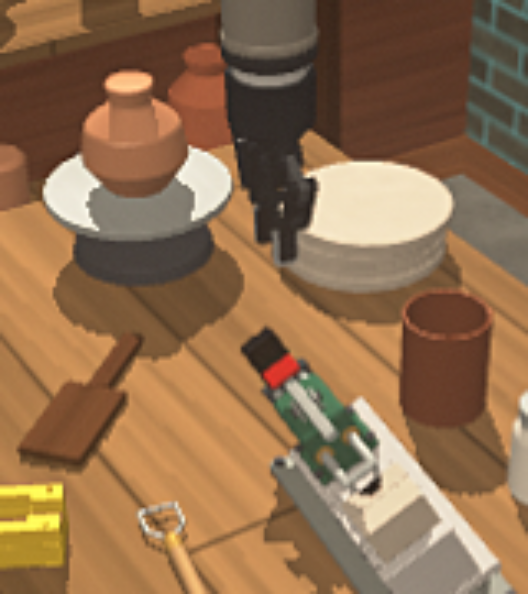

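```bash
python3 - <<'E'
from h import *
o,M=st()
for s in(-1,1): print(proj(S,o["tcp_pos"]+M@[0,s*.0169+s*.007,-.006]))
E
```

```text
t1.20 tcp [0.5525 0.1992 0.2312] yhead 82.3 tilt 0.26 F [ 0.5 -0.7  1.3] Ft [-0.6 -0.6 -1.3] w 0.0341 j7 1.02
[[265.17648182 137.57458487]]
[[258.71597353 130.01130563]]
```

send_rows(moves=[-1,-1,30,0,-1,-1,60,0,-1,-1,90,0,-1,-1,110,0,-1,-1,125,0,-1,-1,135,0], hand=0.65)

```text
clock: 1.95
tcp_pos: [0.5495, 0.2073, 0.0956]
orientation: [-0.19, -3.136, 0.0]
contact_force: [1.2, 2.0, 5.0]
grip_width: 0.0297
```

```bash
python3 - <<'E'
from h import *
st()
f=r.grab_frame("side"); cv2.imwrite("pics/s6.png",cv2.resize(f["img"][100:220,200:320,::-1],None,fx=5,fy=5))
E
```

```text
t1.95 tcp [0.5495 0.2073 0.0956] yhead 83.1 tilt 0.02 F [1.2 2.  5. ] Ft [-0.9  2.2 -5. ] w 0.0297 j7 1.04
```

View pics/s6.png

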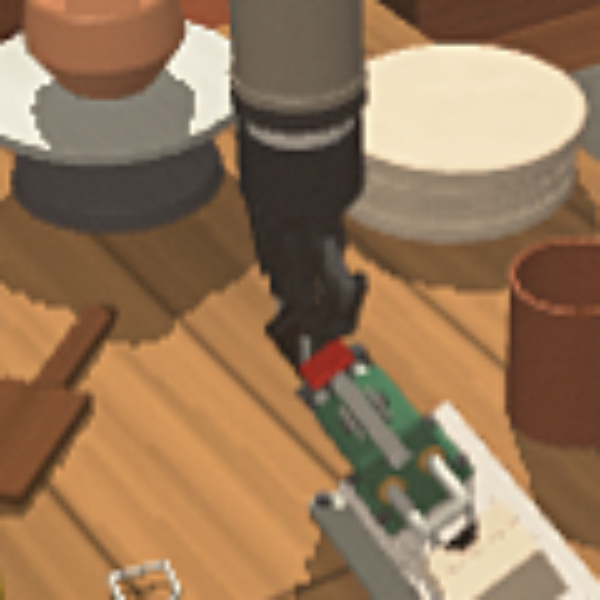

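send_rows(moves=[0,0,0,0,0,0,0,0,0,0,0,0,0,0,0,0], hand=1, newtons=80)

```text
clock: 2.5
tcp_pos: [0.55, 0.2088, 0.0968]
orientation: [0.189, 3.134, 0.003]
contact_force: [2.4, 5.2, -5.6]
grip_width: 0.013
```

```bash
python3 - <<'E'
from h import *
st()
f=r.grab_frame("side"); cv2.imwrite("pics/s7.png",cv2.resize(f["img"][100:220,200:320,::-1],None,fx=5,fy=5))
E
```

```text
t2.50 tcp [0.55   0.2088 0.0968] yhead 83.1 tilt 0.15 F [ 2.4  5.2 -5.6] Ft [-1.7  5.5  5.6] w 0.0130 j7 1.04
```

View pics/s7.png

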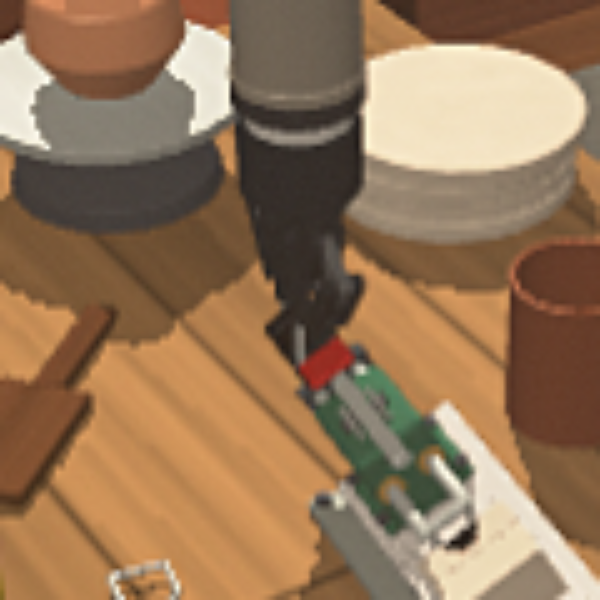

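send_rows(moves=[0,8,0,0,0,18,0,0,0,28,0,0,0,38,0,0,0,48,0,0,0,56,0,0,0,64,0,0,0,70,0,0])

```text
clock: 3.55
tcp_pos: [0.5576, 0.2715, 0.0966]
orientation: [-0.195, -3.133, 0.011]
contact_force: [-4.6, -12.4, 7.4]
grip_width: 0.0127
```

```bash
python3 - <<'E'
from h import *
st()
f=r.grab_frame("side"); cv2.imwrite("pics/s8.png",cv2.resize(f["img"][100:220,200:320,::-1],None,fx=5,fy=5))
E
```

```text
t3.55 tcp [0.5576 0.2715 0.0966] yhead 82.9 tilt 0.41 F [ -4.6 -12.4   7.4] Ft [  3.1 -13.   -7.3] w 0.0127 j7 0.95
```

View pics/s8.png

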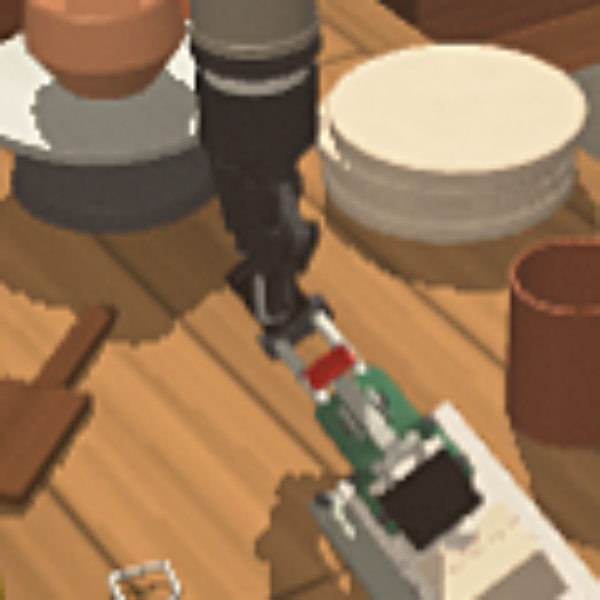

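send_rows(moves=[0,4,0,0,0,7,0,0,0,10,0,0,0,12,0,0,0,12,0,0])

```text
clock: 4.22
tcp_pos: [0.5593, 0.2852, 0.0967]
orientation: [-0.194, -3.134, 0.007]
contact_force: [-2.9, -7.7, 4.5]
grip_width: 0.0131
```

```bash
python3 - <<'E'
from h import *
st()
E
```

```text
t4.22 tcp [0.5593 0.2852 0.0967] yhead 82.9 tilt 0.26 F [-2.9 -7.7  4.5] Ft [ 1.9 -8.  -4.5] w 0.0131 j7 0.93
```

send_rows(moves=[0,2,0,0,0,4,0,0,0,5,0,0,0,5,0,0])

```text
clock: 4.72
tcp_pos: [0.5596, 0.2882, 0.0967]
orientation: [-0.195, -3.133, 0.01]
contact_force: [-5.7, -12.9, 7.3]
grip_width: 0.0129
```

```bash
python3 - <<'E'
from h import *
st()
f=r.grab_frame("side"); cv2.imwrite("pics/s9.png",cv2.resize(f["img"][110:220,220:320,::-1],None,fx=6,fy=5.4))
E
```

```text
t4.72 tcp [0.5596 0.2882 0.0967] yhead 82.9 tilt 0.40 F [ -5.7 -12.9   7.3] Ft [  4.1 -13.6  -7.2] w 0.0129 j7 0.93
```

View pics/s9.png

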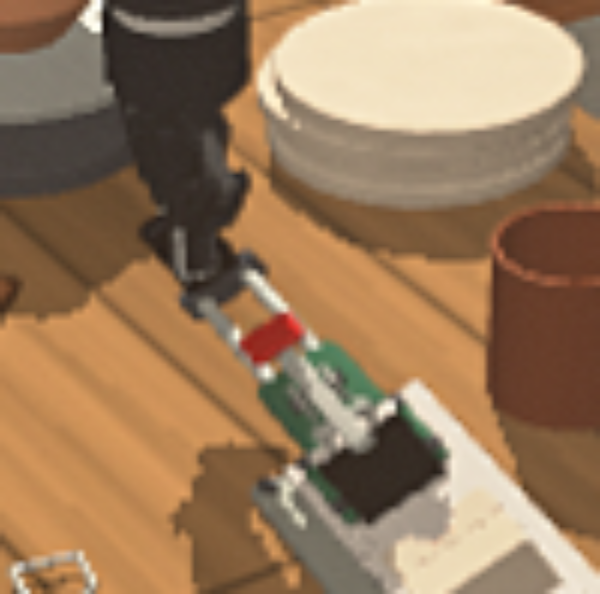

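send_rows(moves=[0,1,0,0,0,2,0,0,0,0,0,0,0,-3,0,0,0,-5,0,0,0,-5,0,0])

```text
clock: 5.52
tcp_pos: [0.5593, 0.2851, 0.0967]
orientation: [-0.194, -3.134, 0.007]
contact_force: [-1.9, -8.0, 3.6]
grip_width: 0.0134
```

```bash
python3 - <<'E'
from h import *
st()
E
```

```text
t5.53 tcp [0.5593 0.2851 0.0967] yhead 82.9 tilt 0.25 F [-1.9 -8.   3.6] Ft [ 0.9 -8.2 -3.5] w 0.0134 j7 0.93
```

send_rows(moves=[0,-2,0,0,0,-4,0,0,0,-4,0,0])

```text
clock: 5.9
tcp_pos: [0.5593, 0.285, 0.0968]
orientation: [0.19, 3.135, 0.001]
contact_force: [-0.2, -1.0, 1.9]
grip_width: 0.0131
```

```bash
python3 - <<'E'
from h import *
st()
E
```

```text
t5.90 tcp [0.5593 0.285  0.0968] yhead 83.1 tilt 0.05 F [-0.2 -1.   1.9] Ft [ 0.  -1.  -1.9] w 0.0131 j7 0.94
```

send_rows(moves=[0,0,0,0,0,0,0,0,0,0,0,0,0,0,-30,0,0,0,-80,0,0,0,-120,0,0,0,-140,0], hand=0.65)

```text
clock: 6.78
tcp_pos: [0.5599, 0.2851, 0.2391]
orientation: [0.191, 3.133, 0.004]
contact_force: [-0.2, 0.7, -1.2]
grip_width: 0.0297
```

```bash
python3 - <<'E'
from h import *
go([.407,-.3174,.235])
E
```

```text
t6.78 tcp [0.5599 0.2851 0.2391] yhead 83.0 tilt 0.22 F [-0.2  0.7 -1.2] Ft [0.3 0.7 1.2] w 0.0297 j7 0.92
shift [  78.8 -616.6    2.4]
```

send_rows(moves=[4,-40,0,-3,12,-95,0,-8,20,-153,0,-12,28,-212,0,-16,36,-272,0,-20,44,-332,0,-24,52,-392,0,-28,60,-450,0,-32], hand=0)

```text
clock: 7.78
tcp_pos: [0.4442, -0.1567, 0.2366]
orientation: [-0.684, 3.065, -0.0]
contact_force: [0.2, -1.1, -0.9]
grip_width: 0.0855
```

```bash
python3 - <<'E'
from h import *
go([.407,-.3174,.235])
E
```

```text
t7.78 tcp [ 0.4442 -0.1567  0.2366] yhead 115.2 tilt 0.06 F [ 0.2 -1.1 -0.9] Ft [ 0.3 -1.1  0.9] w 0.0855 j7 2.26
shift [ 102.1 -129.6    1.6]
```

send_rows(moves=[30,-38,0,-3,65,-83,0,-3,92,-117,0,-3,102,-130,0,-3,102,-130,0,-3])

```text
clock: 8.4
tcp_pos: [0.407, -0.3169, 0.2363]
orientation: [0.757, -3.049, 0.0]
contact_force: [0.4, 0.5, -0.4]
grip_width: 0.0856
```

```bash
python3 - <<'E'
from h import *
go([.407,-.3174,.070])
f=r.grab_frame("side"); cv2.imwrite("pics/s10.png",cv2.resize(f["img"][200:350,270:400,::-1],None,fx=4.5,fy=4))
f=r.grab_frame("top"); cv2.imwrite("pics/t10.png",cv2.resize(f["img"][150:260,200:420,::-1],None,fx=3.6,fy=3.6))
E
```

```text
t8.40 tcp [ 0.407  -0.3169  0.2363] yhead 117.9 tilt 0.02 F [ 0.4  0.5 -0.4] Ft [-0.6  0.2  0.4] w 0.0856 j7 2.70
shift [ 1.000e-01 -4.000e-01  1.663e+02]
```

View pics/s10.png

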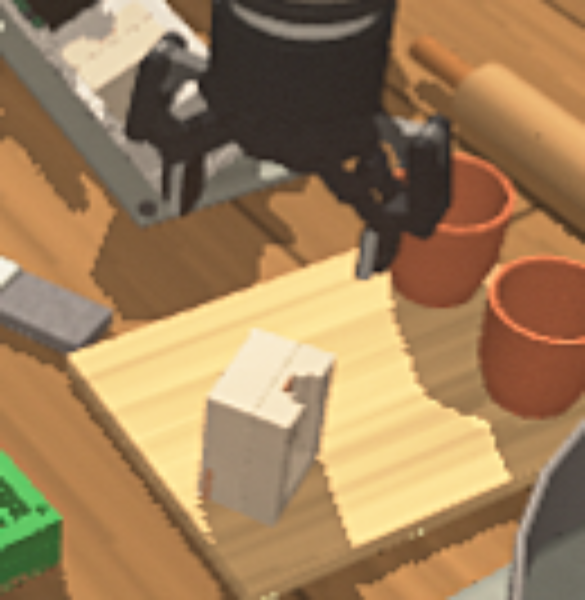

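View pics/t10.png

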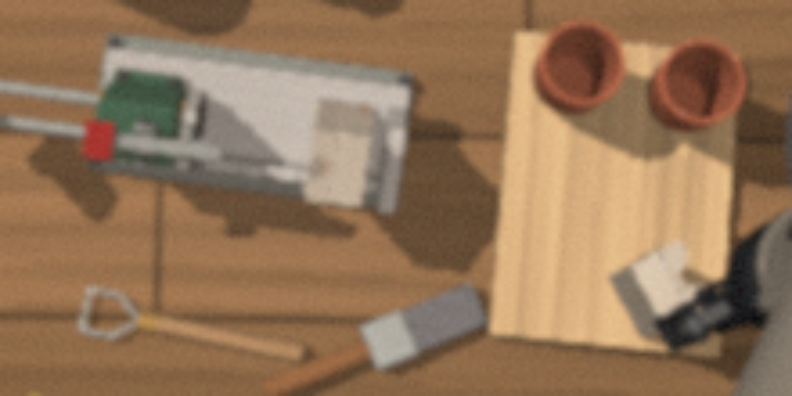

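send_rows(moves=[0,0,40,0,0,0,90,0,0,0,130,0,0,0,155,0,0,0,166,0,0,0,166,0])

```text
clock: 9.25
tcp_pos: [0.4079, -0.315, 0.0702]
orientation: [0.763, -3.047, -0.001]
contact_force: [0.2, -0.2, 0.5]
grip_width: 0.0854
```

```bash
python3 - <<'E'
from h import *
st()
f=r.grab_frame("side"); cv2.imwrite("pics/s11.png",cv2.resize(f["img"][230:350,270:390,::-1],None,fx=5,fy=5))
E
```

```text
t9.25 tcp [ 0.4079 -0.315   0.0702] yhead 118.1 tilt 0.04 F [ 0.2 -0.2  0.5] Ft [-0.1 -0.3 -0.5] w 0.0854 j7 2.83
```

View pics/s11.png

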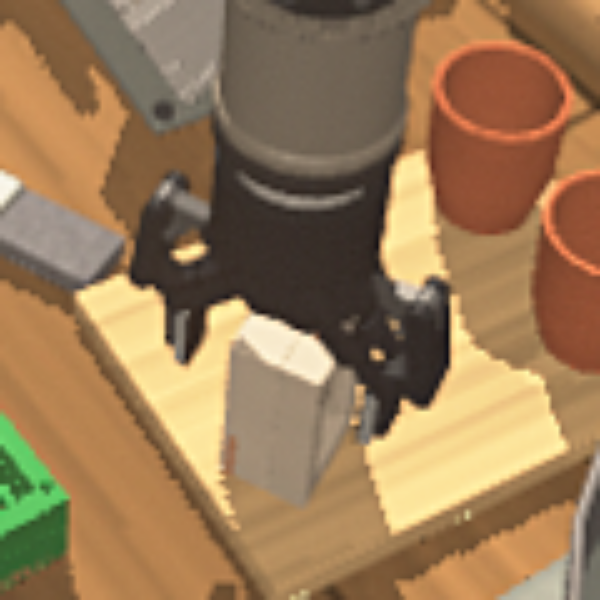

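```bash
python3 - <<'E'
from h import *
f=r.grab_frame("side"); o,M=st()
im=f["img"][:,:,::-1].copy()
im=cv2.resize(im[230:350,270:390],None,fx=5,fy=5)
def dot(P,c):
    p=(proj(f,P)[0]-[269.5,229.5])*5; cv2.circle(im,(int(p[0]),int(p[1])),4,c,-1)
t=o["tcp_pos"]
for s in(-1,1):
  for k in(0,.013): dot(t+M@[0,s*.0427,-k],(0,255,255)); 
dot(t+[0,0,.043],(255,0,0))
a=np.radians(-62);y=np.array([np.cos(a),np.sin(a)]);x=np.array([y[1],-y[0]]);c=np.array([.4247,-.308])
for i in(-1,1):
  for j in(-1,1): dot(np.r_[c+.03*i*x+.023*j*y,.113],(0,0,255))
cv2.imwrite("pics/s12.png",im)
E
```

```text
t9.35 tcp [ 0.4084 -0.3159  0.0712] yhead 118.1 tilt 0.09 F [-0.1  0.3 -0.4] Ft [-0.   0.3  0.4] w 0.0854 j7 2.83
```

View pics/s12.png

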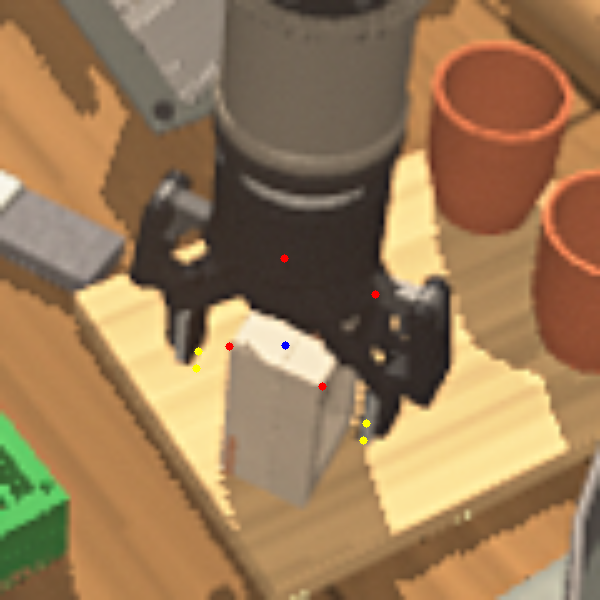

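send_rows(moves=[0,0,0,0,0,0,0,0,0,0,0,0,0,0,0,0,0,0,0,0], hand=1, newtons=40)

```text
clock: 9.98
tcp_pos: [0.4079, -0.3159, 0.071]
orientation: [-0.761, 3.047, -0.001]
contact_force: [-0.5, 2.0, 6.5]
grip_width: 0.0457
```

```bash
python3 - <<'E'
from h import *
st()
f=r.grab_frame("side"); cv2.imwrite("pics/s13.png",cv2.resize(f["img"][230:350,270:390,::-1],None,fx=5,fy=5))
E
```

```text
t9.97 tcp [ 0.4079 -0.3159  0.071 ] yhead 118.0 tilt 0.05 F [-0.5  2.   6.5] Ft [-0.5  2.  -6.5] w 0.0457 j7 2.83
```

View pics/s13.png

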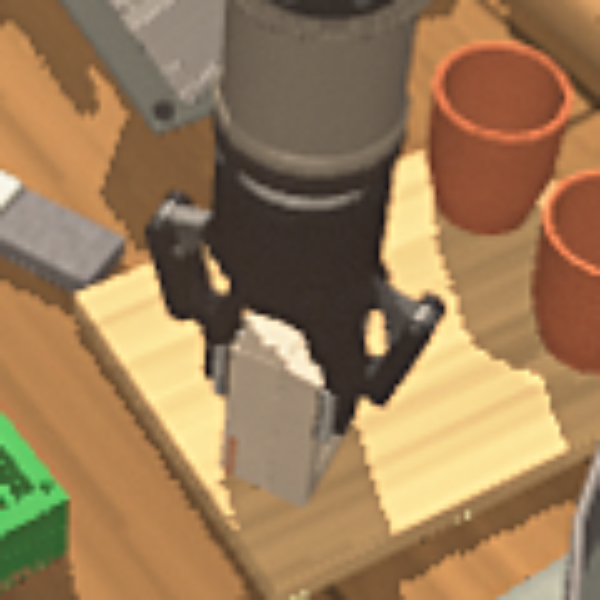

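send_rows(moves=[0,0,-6,0,0,0,-20,0,0,0,-45,0,0,0,-80,0,0,0,-120,0,0,0,-150,0,0,0,-165,0,0,0,-165,0])

```text
clock: 11.02
tcp_pos: [0.4078, -0.3159, 0.236]
orientation: [-0.761, 3.047, -0.001]
contact_force: [0.1, 0.3, -2.5]
grip_width: 0.0456
```

```bash
python3 - <<'E'
from h import *
go(np.r_[bed2w(q,(10,103,75))[0][:2],.235])
f=r.grab_frame("side"); cv2.imwrite("pics/s14.png",cv2.resize(f["img"][190:340,260:410,::-1],None,fx=4,fy=4))
E
```

```text
t11.03 tcp [ 0.4078 -0.3159  0.236 ] yhead 118.0 tilt 0.09 F [ 0.1  0.3 -2.5] Ft [-0.2  0.2  2.5] w 0.0456 j7 2.71
shift [-256.1  254.6    1. ]
```

View pics/s14.png

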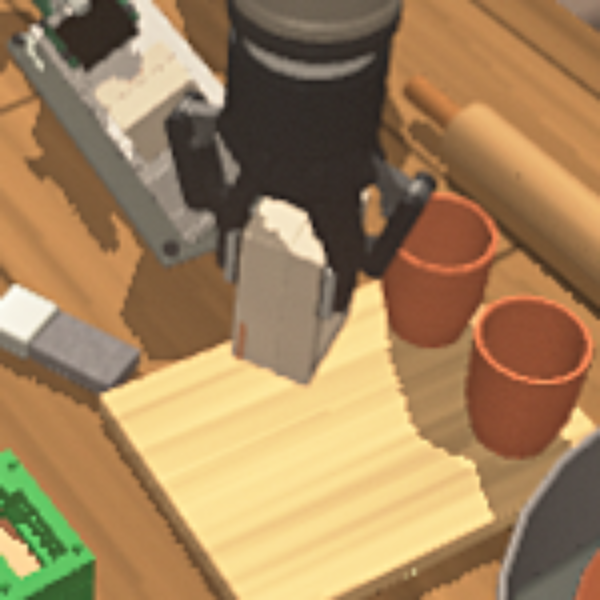

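```bash
python3 - <<'E'
from h import *
f=r.grab_frame("side"); o,M=st()
im=cv2.resize(f["img"][180:320,270:390,::-1].copy(),None,fx=5,fy=5)
t=o["tcp_pos"]
for s in(-1,1):
  for a in (.035,.0425,.05,.057):
   for k in(0,.03,.05,.07,.09,.11):
    p=(proj(f,t+M@[0,s*a,-k])[0]-[269.5,179.5])*5; cv2.circle(im,(int(p[0]),int(p[1])),2,{.035:(0,255,255),.0425:(0,255,0),.05:(255,0,0),.057:(0,0,255)}[a],-1)
cv2.imwrite("pics/s15.png",im)
g=np.load("top0.npz") 
for z in (80,100):
  # hook tip pixel top (260.4,192): solve bed y at x=30
  best=min(((np.linalg.norm(proj(T,bed2w(q,(x,y,z)))[0]-[260.4,192]),x,y) for x in range(0,60,2) for y in range(100,230,2)))
  print(z,best)
E
```

```text
t11.12 tcp [ 0.407  -0.3153  0.2342] yhead 118.1 tilt 0.11 F [-0.1 -0.5 -2. ] Ft [ 0.4 -0.4  2. ] w 0.0451 j7 2.71
80 (np.float64(0.2294100785380322), 26, 136)
100 (np.float64(0.2555322073113729), 32, 136)
```

View pics/s15.png

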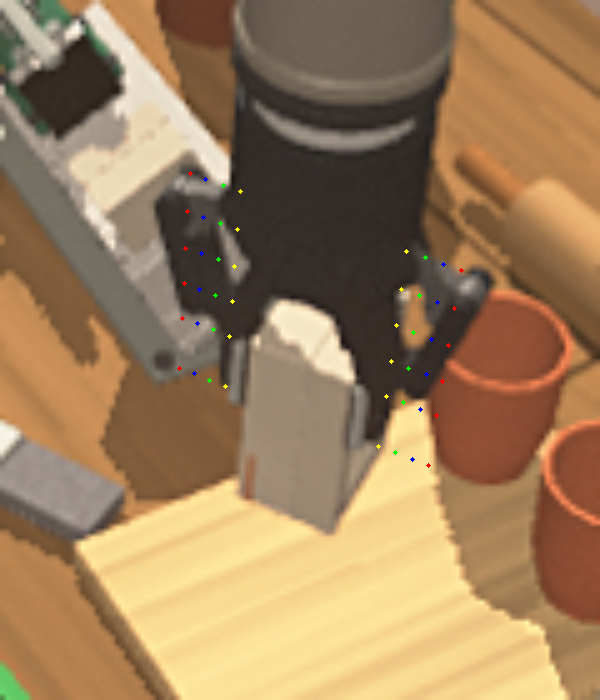

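```bash
python3 - <<'E'
from h import *
fr=least_squares(lambda v: np.r_[proj(T,bed2w(q,v*100))[0]-[260.9,192],proj(S,bed2w(q,v*100))[0]-[281.3,191.5]],[.3,1.4,.9]); print(fr.x*100,fr.fun)
print(proj(T,bed2w(q,[(30,160,95),(30,150,95),(30,140,95)])),proj(S,bed2w(q,[(30,160,95),(30,150,95),(30,140,95)])))
f=r.grab_frame("top"); crop(f["img"][:,:,::-1],215,150,325,215,7,"pics/t16.png")
f=r.grab_frame("side"); crop(f["img"][:,:,::-1],250,150,330,240,6.6,"pics/s16.png")
E
```

```text
[ 30.86704956 134.00804922  91.93351465] [ 0.16579332 -0.32113793 -0.35346992  0.06153239]
[[252.0553255  191.09749488]
 [255.47013064 191.55502292]
 [258.88577861 192.01273244]] [[276.36302264 186.18661376]
 [277.84921446 188.07682365]
 [279.35109485 189.98708456]]
```

View pics/t16.png

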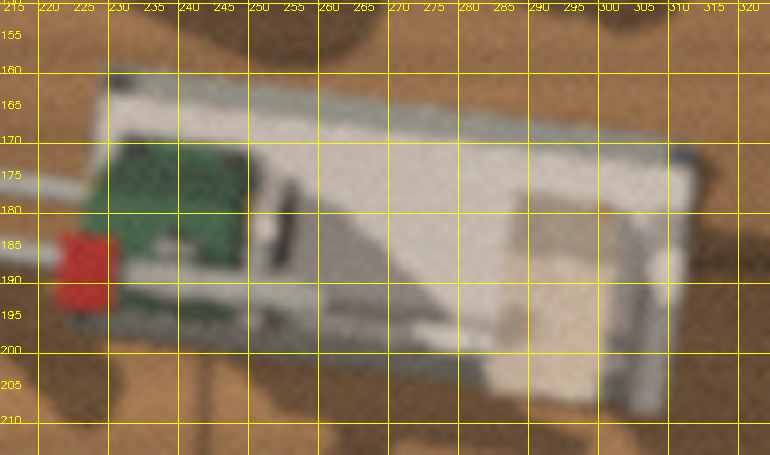

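View pics/s16.png

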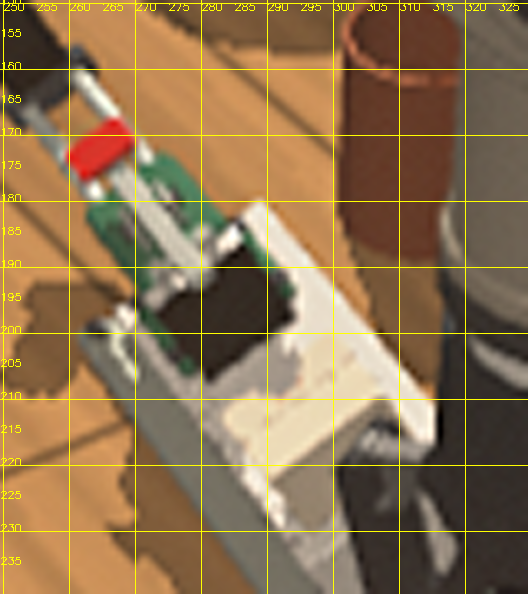

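send_rows(moves=[0,0,50,0,0,0,100,0,0,0,135,0,0,0,152,0,0,0,160,0,0,0,164,0,0,0,165,0,0,0,165,0])

```text
clock: 12.22
tcp_pos: [0.4081, -0.3161, 0.0711]
orientation: [-0.761, 3.047, -0.001]
contact_force: [-0.2, 0.0, -2.9]
grip_width: 0.0456
```

```bash
python3 - <<'E'
from h import *
st()
E
```

```text
t12.22 tcp [ 0.4081 -0.3161  0.0711] yhead 118.0 tilt 0.09 F [-0.2  0.  -2.9] Ft [0.1 0.1 2.9] w 0.0456 j7 2.83
```

send_rows(moves=[0,0,1,0,0,0,2,0,0,0,2,0])

```text
clock: 12.6
tcp_pos: [0.4081, -0.3162, 0.0709]
orientation: [-0.76, 3.046, -0.0]
contact_force: [-6.4, 5.6, 23.7]
grip_width: 0.0455
```

```bash
python3 - <<'E'
from h import *
st()
E
```

```text
t12.60 tcp [ 0.4081 -0.3162  0.0709] yhead 118.0 tilt 0.12 F [-6.4  5.6 23.7] Ft [  2.9   8.  -23.7] w 0.0455 j7 2.84
```

send_rows(moves=[0,0,-1,0,0,0,-1,0,0,0,-1,0,0,0,-1,0,0,0,-20,0,0,0,-70,0,0,0,-130,0,0,0,-165,0], hand=0.15)

```text
clock: 13.6
tcp_pos: [0.4082, -0.3165, 0.2361]
orientation: [-0.76, 3.046, -0.003]
contact_force: [-0.5, 0.0, -0.3]
grip_width: 0.0727
```

```bash
cat >> h.py <<'E'
def hv(h,y,v): return fr2w(q,[-.035+h/1000,-.130+y/1000,v/1000])[0]
E
python3 - <<'E'
from h import *
go(hv(8,82,235))
f=r.grab_frame("side"); cv2.imwrite("pics/s17.png",cv2.resize(f["img"][230:350,270:390,::-1],None,fx=5,fy=5))
E
```

```text
t13.60 tcp [ 0.4082 -0.3165  0.2361] yhead 118.0 tilt 0.18 F [-0.5  0.  -0.3] Ft [0.4 0.3 0.3] w 0.0727 j7 2.71
shift [-272.   218.5    1. ]
```

View pics/s17.png

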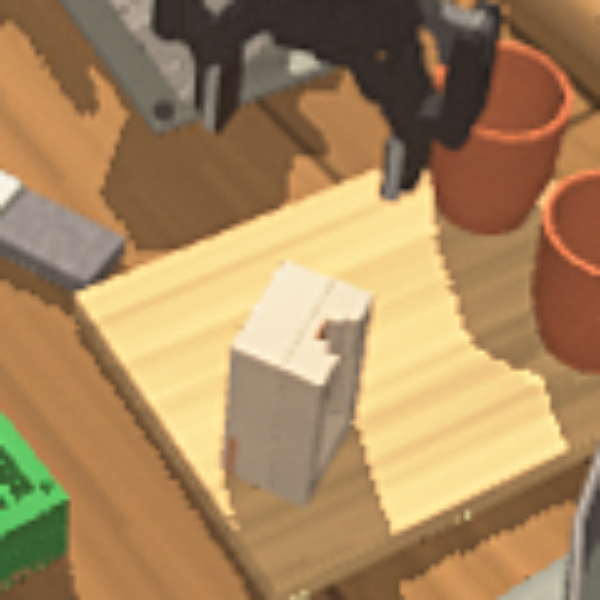

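send_rows(moves=[-20,16,0,8,-55,44,0,18,-95,77,0,28,-135,109,0,38,-175,141,0,48,-215,173,0,58,-250,201,0,68,-272,218,0,78], hand=0.53)

```text
clock: 14.65
tcp_pos: [0.5456, 0.0072, 0.2327]
orientation: [-1.33, -2.845, -0.0]
contact_force: [-0.0, -1.2, -0.5]
grip_width: 0.0401
```

send_rows(moves=[0,0,0,10,0,0,0,20,0,0,0,30,0,0,0,40,0,0,0,47,0,0,0,47])

```text
clock: 15.4
tcp_pos: [0.545, 0.0045, 0.2328]
orientation: [-2.351, -2.084, 0.001]
contact_force: [0.3, -0.1, 0.9]
grip_width: 0.0402
```

```bash
python3 - <<'E'
from h import *
go(hv(8,82,71))
E
```

```text
t15.40 tcp [0.545  0.0045 0.2328] yhead -6.9 tilt 0.04 F [ 0.3 -0.1  0.9] Ft [-0.   0.3 -0.9] w 0.0402 j7 -0.06
shift [ -0.2   0.9 161.8]
```

send_rows(moves=[0,0,45,0,0,0,95,0,0,0,135,0,0,0,155,0,0,0,161,0,0,0,161,0])

```text
clock: 16.15
tcp_pos: [0.5454, 0.0044, 0.0725]
orientation: [2.351, 2.084, 0.0]
contact_force: [0.2, 0.8, 0.2]
grip_width: 0.0401
```

```bash
python3 - <<'E'
from h import *
st()
f=r.grab_frame("side"); cv2.imwrite("pics/s18.png",cv2.resize(f["img"][140:270,230:350,::-1],None,fx=5,fy=4.6))
E
```

```text
t16.15 tcp [0.5454 0.0044 0.0725] yhead -6.9 tilt 0.00 F [0.2 0.8 0.2] Ft [ 0.8  0.1 -0.2] w 0.0401 j7 0.09
```

View pics/s18.png

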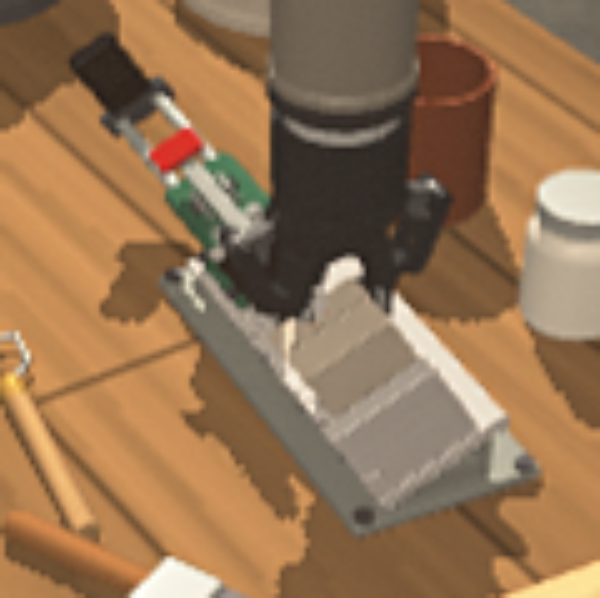

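send_rows(moves=[-5,0,0,0,-10,0,0,0,-14,0,0,0,-17,0,0,0,-20,0,0,0])

```text
clock: 16.82
tcp_pos: [0.5439, -0.0125, 0.0734]
orientation: [-2.348, -2.084, -0.006]
contact_force: [-1.3, 9.6, 8.0]
grip_width: 0.0402
```

```bash
python3 - <<'E'
from h import *
st()
f=r.grab_frame("side"); cv2.imwrite("pics/s19.png",cv2.resize(f["img"][140:270,230:350,::-1],None,fx=5,fy=4.6))
E
```

```text
t16.82 tcp [ 0.5439 -0.0125  0.0734] yhead -6.8 tilt 0.25 F [-1.3  9.6  8. ] Ft [ 9.4 -2.4 -8. ] w 0.0402 j7 0.13
```

View pics/s19.png

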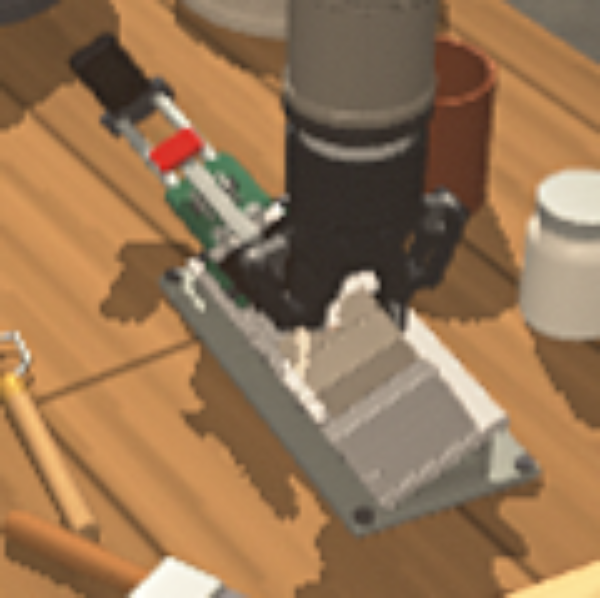

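send_rows(moves=[-2,0,0,0,-4,0,0,0,-5,0,0,0,-5,0,0,0])

```text
clock: 17.38
tcp_pos: [0.5434, -0.015, 0.0732]
orientation: [-2.345, -2.085, -0.008]
contact_force: [-0.4, 14.2, 5.7]
grip_width: 0.0401
```

```bash
python3 - <<'E'
from h import *
st()
f=r.grab_frame("side"); crop(f["img"][:,:,::-1],270,180,340,260,8,"pics/s20.png")
E
```

```text
t17.38 tcp [ 0.5434 -0.015   0.0732] yhead -6.7 tilt 0.37 F [-0.4 14.2  5.7] Ft [14.1 -2.  -5.7] w 0.0401 j7 0.14
```

View pics/s20.png

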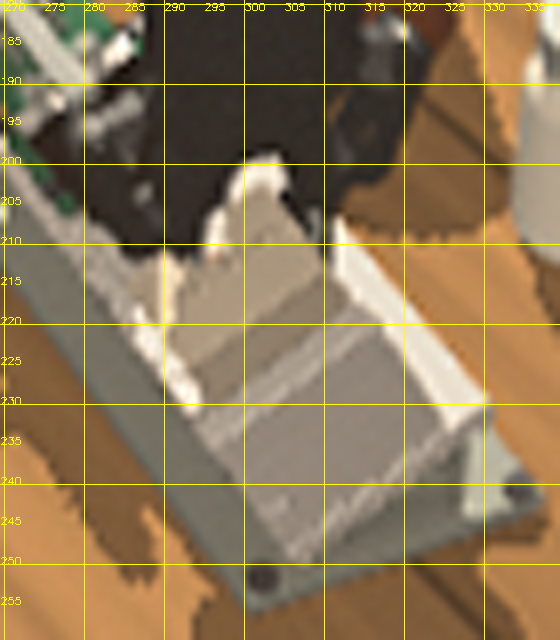

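```bash
python3 - <<'E'
from h import *
print(proj(S,bed2w(q,[(0,0,95),(60,0,95),(0,0,70),(62,0,70),(0,5,95),(60,5,95)])))
o=r.get_obs(); w=o["tcp_pos"]; d=Rz(q[2]).T@(w-[q[0],q[1],0]); print((d+[.035,.13,0])*1000)
E
```

```text
[[293.25567109 225.82135686]
 [311.07195327 212.19779802]
 [296.94676704 230.52324953]
 [315.08443376 216.65917641]
 [292.40467745 224.68725842]
 [310.17040633 211.10111008]]
[ 8.04207126 62.68341608 73.19226728]
```

send_rows(moves=[-2,0,0,0,-4,0,0,0,-5,0,0,0,-5,0,0,0])

```text
clock: 17.92
tcp_pos: [0.543, -0.0151, 0.0732]
orientation: [-2.338, -2.086, -0.013]
contact_force: [-0.6, 27.4, 8.6]
grip_width: 0.0402
```

```bash
python3 - <<'E'
from h import *
st()
o=r.get_obs(); w=o["tcp_pos"]; d=Rz(q[2]).T@(w-[q[0],q[1],0]); print((d+[.035,.13,0])*1000)
f=r.grab_frame("side"); crop(f["img"][:,:,::-1],280,190,330,255,9,"pics/s21.png")
E
```

```text
t17.93 tcp [ 0.543  -0.0151  0.0732] yhead -6.5 tilt 0.65 F [-0.6 27.4  8.6] Ft [27.3 -3.7 -8.2] w 0.0402 j7 0.15
[ 7.66621767 62.46572956 73.16533182]
```

View pics/s21.png

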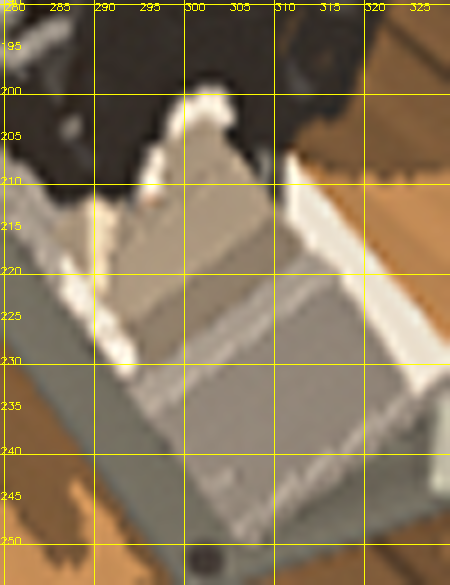

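send_rows(moves=[6,0,0,0,16,0,0,0,20,0,-10,0,20,0,-50,0,20,0,-100,0,20,0,-145,0,20,0,-165,0])

```text
clock: 18.85
tcp_pos: [0.5449, -0.0068, 0.2406]
orientation: [2.352, 2.079, 0.005]
contact_force: [0.1, 0.1, -0.5]
grip_width: 0.0402
```

```bash
python3 - <<'E'
from h import *
go([.408,-.3162,.235])
f=r.grab_frame("side"); crop(f["img"][:,:,::-1],270,180,340,255,8,"pics/s22.png")
f=r.grab_frame("top"); crop(f["img"][:,:,::-1],220,150,320,220,7.5,"pics/t22.png")
E
```

```text
t18.85 tcp [ 0.5449 -0.0068  0.2406] yhead -7.1 tilt 0.24 F [ 0.1  0.1 -0.5] Ft [0.1 0.1 0.5] w 0.0402 j7 -0.04
shift [-323.9  -97.8    4.9]
```

View pics/s22.png

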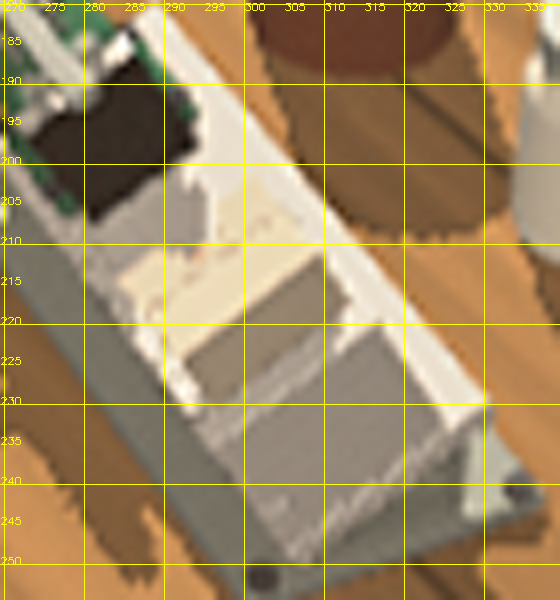

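View pics/t22.png

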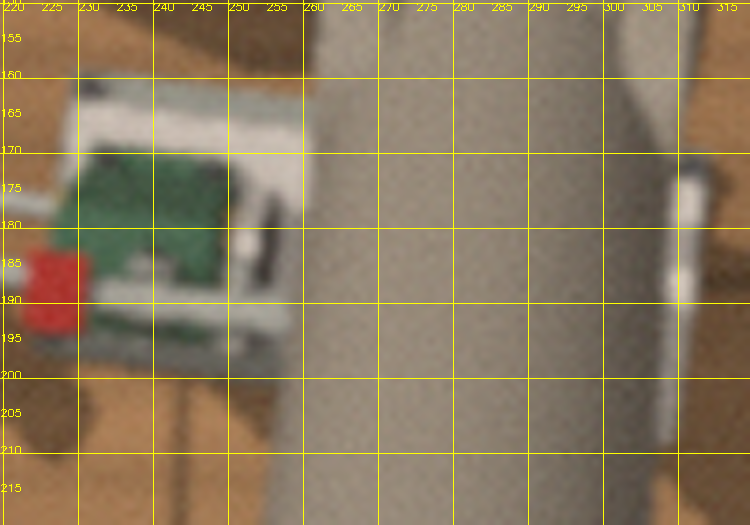

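send_rows(moves=[-25,-8,0,7,-70,-21,0,15,-120,-36,0,23,-170,-51,0,31,-220,-66,0,39,-270,-82,0,47,-310,-94,0,55,-324,-98,2,55], hand=0)

```text
clock: 19.95
tcp_pos: [0.4047, -0.3179, 0.2347]
orientation: [3.05, 0.751, -0.003]
contact_force: [-0.4, 0.1, -0.1]
grip_width: 0.0854
```

```bash
python3 - <<'E'
from h import *
go([.408,-.3162,.083])
f=r.grab_frame("top"); crop(f["img"][:,:,::-1],220,150,320,220,7.5,"pics/t23.png")
E
```

```text
t19.95 tcp [ 0.4047 -0.3179  0.2347] yhead -62.4 tilt 0.10 F [-0.4  0.1 -0.1] Ft [-0.3 -0.3  0.1] w 0.0854 j7 -0.25
shift [  4.   -0.  151.7]
```

View pics/t23.png

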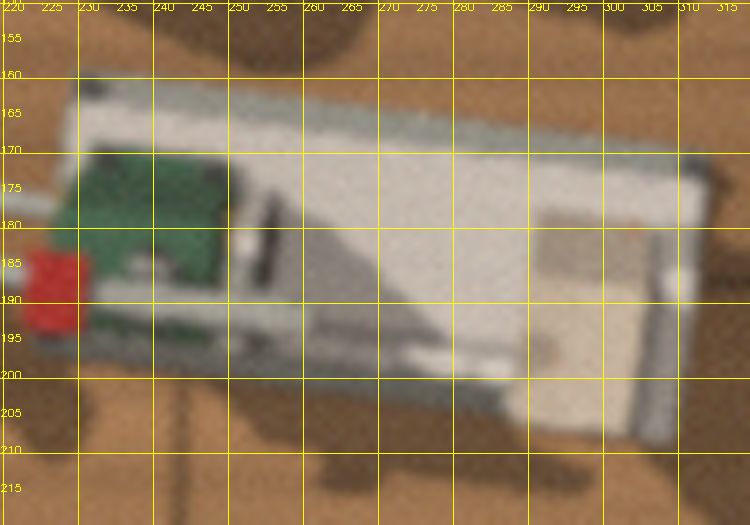

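```bash
python3 - <<'E'
from h import *
for y in(0,6,15): print(y,proj(T,bed2w(q,[(0,y,95),(0,y+46,95)])).round(1).tolist(),proj(S,bed2w(q,[(0,y,95),(60,y,95)])).round(1).tolist())
a=S["img"]; f=r.grab_frame("side"); b=f["img"]
crop(np.hstack([a[195:240,280:320],b[195:240,280:320]])[:,:,::-1],0,0,80,45,9,"pics/cmp.png")
E
```

```text
0 [[305.3, 208.1], [289.7, 206.0]] [[293.3, 225.8], [311.1, 212.2]]
6 [[303.3, 207.8], [287.7, 205.7]] [[292.2, 224.5], [310.0, 210.9]]
15 [[300.2, 207.4], [284.6, 205.3]] [[290.7, 222.4], [308.4, 208.9]]
```

View pics/cmp.png

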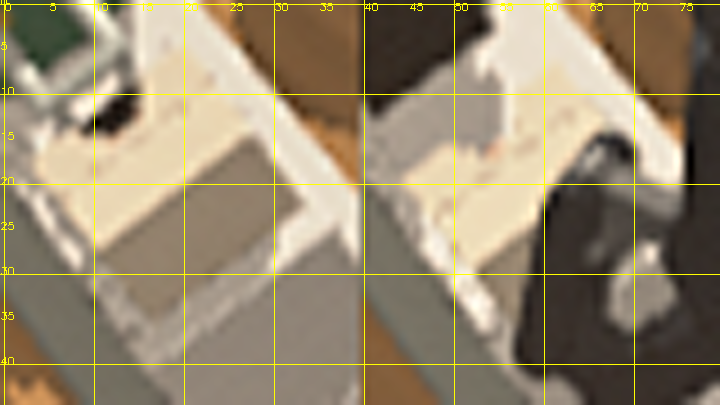

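send_rows(moves=[2,0,45,0,2,0,95,0,2,0,130,0,2,0,146,0,2,0,151,0,2,0,151,0])

```text
clock: 20.8
tcp_pos: [0.4098, -0.3145, 0.085]
orientation: [3.047, 0.761, 0.001]
contact_force: [0.2, 0.2, 0.0]
grip_width: 0.0854
```

send_rows(moves=[0,0,0,0,0,0,0,0,0,0,0,0,0,0,0,0,0,0,0,0], hand=1, newtons=40)

```text
clock: 21.42
tcp_pos: [0.4097, -0.3146, 0.0851]
orientation: [3.047, 0.761, 0.002]
contact_force: [0.2, 0.5, 6.3]
grip_width: 0.0452
```

```bash
python3 - <<'E'
from h import *
st()
f=r.grab_frame("side"); cv2.imwrite("pics/s24.png",cv2.resize(f["img"][230:350,270:390,::-1],None,fx=5,fy=5))
E
```

```text
t21.43 tcp [ 0.4097 -0.3146  0.0851] yhead -62.0 tilt 0.08 F [0.2 0.5 6.3] Ft [ 0.4 -0.3 -6.3] w 0.0452 j7 -0.04
```

View pics/s24.png

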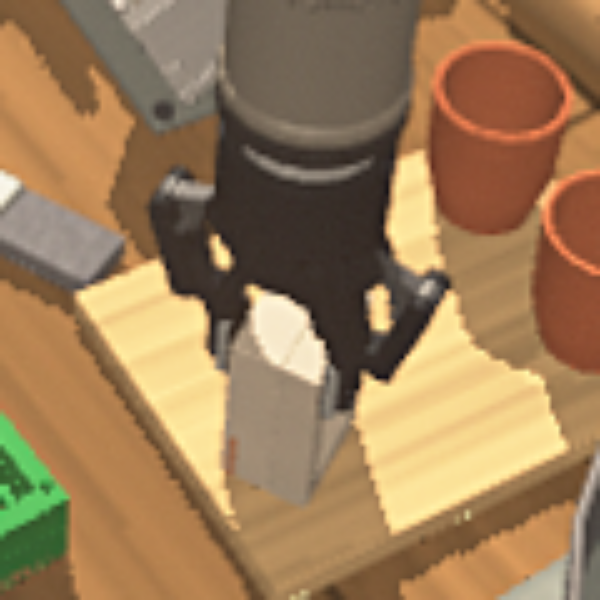

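send_rows(moves=[0,0,-5,0,0,0,-20,0,0,0,-45,0,0,0,-80,0,0,0,-120,0,0,0,-145,0,0,0,-155,0,0,0,-155,0])

```text
clock: 22.48
tcp_pos: [0.4092, -0.3141, 0.2395]
orientation: [3.048, 0.762, 0.001]
contact_force: [-0.2, 0.2, -3.8]
grip_width: 0.0453
```

```bash
python3 - <<'E'
from h import *
go(hv(13.7,92,235))
f=r.grab_frame("side"); cv2.imwrite("pics/s25.png",cv2.resize(f["img"][180:330,270:390,::-1],None,fx=4,fy=4))
E
```

```text
t22.48 tcp [ 0.4092 -0.3141  0.2395] yhead -61.9 tilt 0.05 F [-0.2  0.2 -3.8] Ft [-0.  -0.3  3.8] w 0.0453 j7 -0.25
shift [ 280.5 -221.7    4.7]
```

View pics/s25.png

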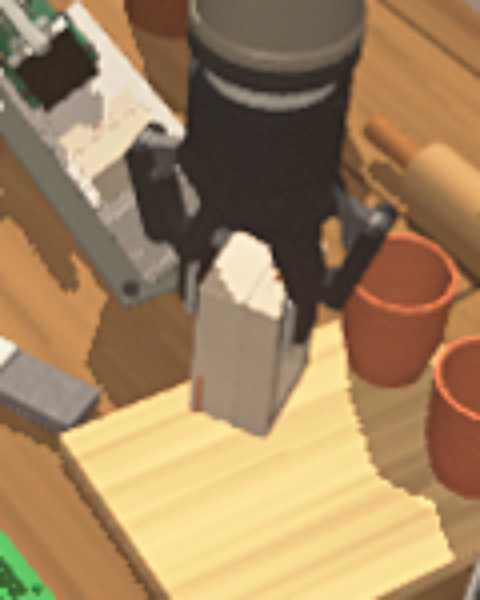

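send_rows(moves=[12,-10,0,3,45,-36,0,8,90,-71,0,13,135,-107,0,18,180,-142,0,23,222,-175,0,28,258,-204,0,33,280,-221,0,35])

```text
clock: 23.52
tcp_pos: [0.5523, 0.0155, 0.2376]
orientation: [3.135, -0.188, -0.004]
contact_force: [0.0, 0.0, -2.6]
grip_width: 0.0449
```

```bash
python3 - <<'E'
from h import *
go(hv(13.7,92,130))
f=r.grab_frame("side"); crop(f["img"][:,:,::-1],245,140,335,250,6,"pics/s26.png")
E
```

```text
t23.52 tcp [0.5523 0.0155 0.2376] yhead -96.9 tilt 0.16 F [ 0.   0.  -2.6] Ft [ 0.  -0.   2.6] w 0.0449 j7 -1.44
shift [  0.8   1.9 107.6]
```

View pics/s26.png

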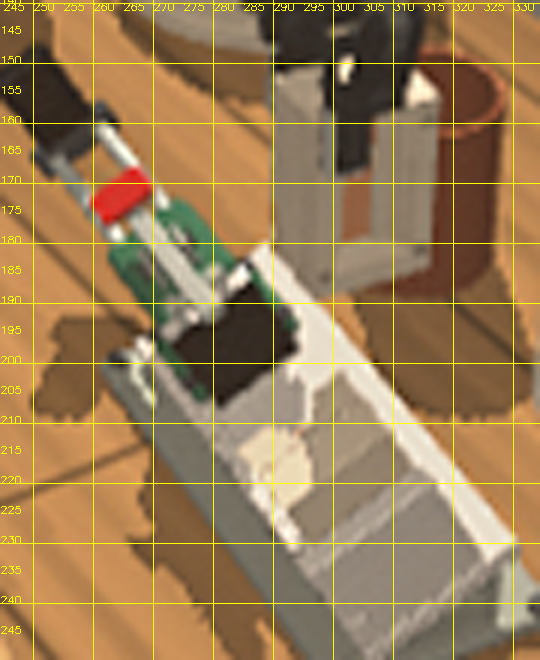

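```bash
python3 - <<'E'
from h import *
f=r.grab_frame("side"); o,M=st(); t=o["tcp_pos"]
im=cv2.resize(f["img"][120:215,270:340,::-1].copy(),None,fx=8,fy=8,interpolation=cv2.INTER_CUBIC)
def dot(P,c):
    p=(proj(f,P)[0]-[269.5,119.5])*8; cv2.circle(im,(int(p[0]),int(p[1])),4,c,-1)
for d,c in((.0163,(0,0,255)),(.006,(255,0,0))):
  for lx in(-.03,.03):
    for z in(.067,-.028): dot(t+M@[lx+d,.023,z],c)
for k in (.007,.03,.05): dot(t+M@[0,.023,-k],(0,255,255)); dot(t+M@[0.011,.037,-k],(0,255,0)); dot(t+M@[-.011,.037,-k],(0,255,0))
cv2.imwrite("pics/s27.png",im)
E
```

```text
t23.62 tcp [0.5529 0.0168 0.2374] yhead -96.6 tilt 0.15 F [ 0.1 -0.6 -3. ] Ft [0.1 0.6 3. ] w 0.0457 j7 -1.44
```

View pics/s27.png

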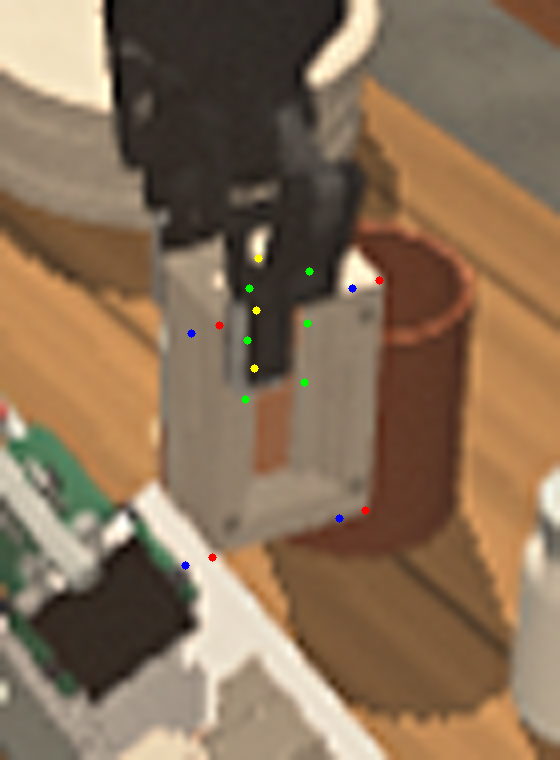

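send_rows(moves=[0,0,30,0,0,0,60,0,0,0,85,0,0,0,98,0,0,0,104,0,0,0,106,0,0,0,106,0])

```text
clock: 24.5
tcp_pos: [0.5528, 0.0124, 0.1338]
orientation: [-3.136, 0.191, -0.001]
contact_force: [-0.8, -0.7, -2.0]
grip_width: 0.0454
```

```bash
cat >> h.py <<'E'
def inbed():
    o,M=st(); d=Rz(q[2]).T@(o["tcp_pos"]-[q[0],q[1],0])+[.035,.13,0]; print("h,y,v",(d*1000).round(1)); return o,M
E
python3 - <<'E'
from h import *
inbed()
f=r.grab_frame("side"); crop(f["img"][:,:,::-1],255,140,335,250,6,"pics/s28.png")
E
```

```text
t24.50 tcp [0.5528 0.0124 0.1338] yhead -97.0 tilt 0.06 F [-0.8 -0.7 -2. ] Ft [-0.7  0.8  2. ] w 0.0454 j7 -1.32
h,y,v [ 14.1  91.  133.8]
```

View pics/s28.png

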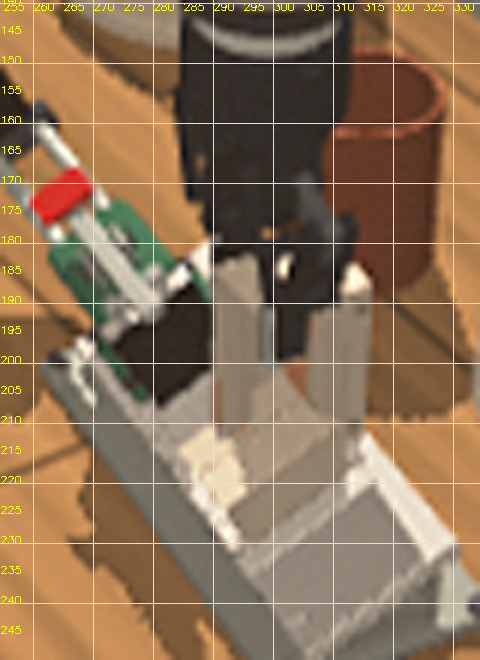

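send_rows(moves=[0,0,2,0,0,0,4,0,0,0,6,0,0,0,7,0,0,0,7,0])

```text
clock: 25.18
tcp_pos: [0.5524, 0.0124, 0.1278]
orientation: [-3.134, 0.191, 0.001]
contact_force: [-8.1, 0.6, 16.6]
grip_width: 0.0451
```

```bash
python3 - <<'E'
from h import *
inbed()
E
```

```text
t25.18 tcp [0.5524 0.0124 0.1278] yhead -97.0 tilt 0.11 F [-8.1  0.6 16.6] Ft [ -8.2   0.4 -16.6] w 0.0451 j7 -1.31
h,y,v [ 13.7  91.  127.8]
```

send_rows(moves=[-5,0,2,0,-10,0,5,0,-15,0,9,0,-20,0,13,0,-20,0,13,0], hand=1, newtons=25)

```text
clock: 25.8
tcp_pos: [0.5338, 0.0146, 0.1143]
orientation: [-3.135, 0.191, -0.005]
contact_force: [-1.7, 0.9, 5.3]
grip_width: 0.0453
```

```bash
python3 - <<'E'
from h import *
inbed()
f=r.grab_frame("side"); crop(f["img"][:,:,::-1],255,140,335,250,6,"pics/s29.png")
E
```

```text
t25.80 tcp [0.5338 0.0146 0.1143] yhead -97.0 tilt 0.17 F [-1.7  0.9  5.3] Ft [-1.8 -0.7 -5.3] w 0.0453 j7 -1.30
h,y,v [ -5.1  90.9 114.3]
```

View pics/s29.png

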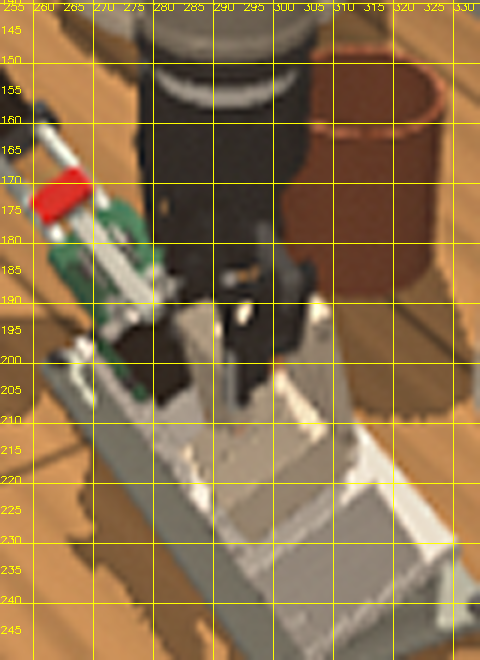

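send_rows(moves=[-4,0,4,0,-8,0,8.5,0,-12,0,13,0,-14,0,16,0,-14,0,16,0])

```text
clock: 26.48
tcp_pos: [0.5196, 0.0164, 0.0981]
orientation: [-3.135, 0.191, -0.003]
contact_force: [-2.6, 0.9, 5.6]
grip_width: 0.0453
```

```bash
python3 - <<'E'
from h import *
inbed()
f=r.grab_frame("side"); crop(f["img"][:,:,::-1],255,140,335,250,6,"pics/s30.png")
E
```

```text
t26.48 tcp [0.5196 0.0164 0.0981] yhead -97.0 tilt 0.12 F [-2.6  0.9  5.6] Ft [-2.7 -0.6 -5.6] w 0.0453 j7 -1.28
h,y,v [-19.4  90.9  98.1]
```

View pics/s30.png

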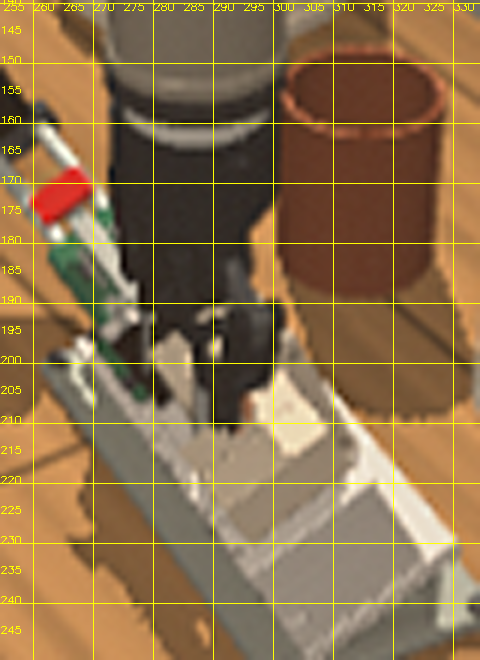

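send_rows(moves=[-2,0,2,0,-3,0,4,0,-3,0,5,0,-3,0,5,0])

```text
clock: 27.02
tcp_pos: [0.5166, 0.0167, 0.0938]
orientation: [-3.134, 0.191, -0.003]
contact_force: [-7.0, 0.8, 16.9]
grip_width: 0.0453
```

```bash
python3 - <<'E'
from h import *
inbed()
E
```

```text
t27.02 tcp [0.5166 0.0167 0.0938] yhead -97.0 tilt 0.12 F [-7.   0.8 16.9] Ft [ -7.    0.  -16.9] w 0.0453 j7 -1.28
h,y,v [-22.3  90.9  93.8]
```

send_rows(moves=[-2,0,0.5,0,-4,0,1.5,0,-6,0,2.5,0,-8,0,3.6,0,-8,0,3.6,0])

```text
clock: 27.65
tcp_pos: [0.5117, 0.0173, 0.0913]
orientation: [-3.135, 0.192, -0.012]
contact_force: [-0.6, -0.6, 17.5]
grip_width: 0.0453
```

```bash
python3 - <<'E'
from h import *
inbed()
f=r.grab_frame("side"); crop(f["img"][:,:,::-1],255,150,335,250,6,"pics/s31.png")
f=r.grab_frame("top"); crop(f["img"][:,:,::-1],220,150,320,220,7.5,"pics/t31.png")
E
```

```text
t27.65 tcp [0.5117 0.0173 0.0913] yhead -97.0 tilt 0.45 F [-0.6 -0.6 17.5] Ft [ -0.4   0.7 -17.5] w 0.0453 j7 -1.28
h,y,v [-27.4  90.9  91.3]
```

View pics/s31.png

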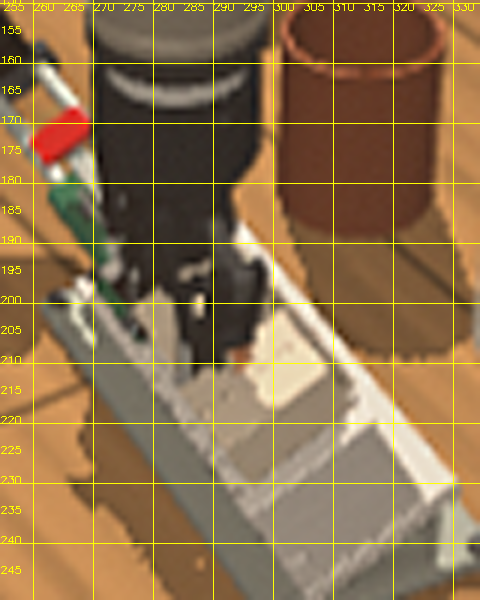

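View pics/t31.png

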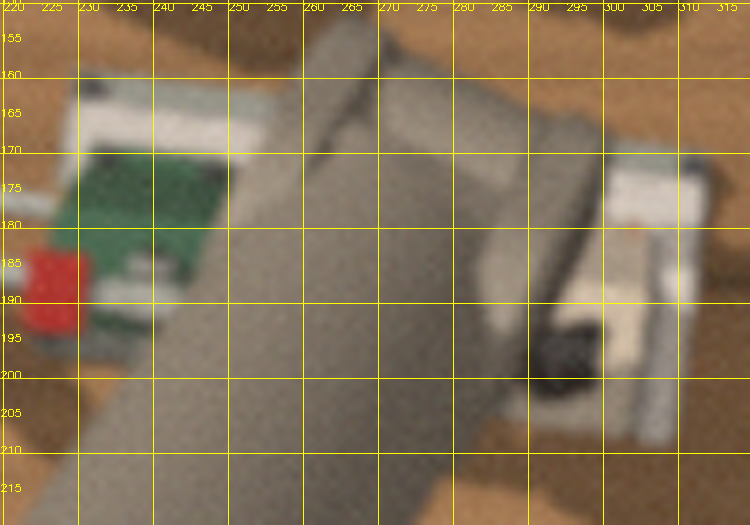

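send_rows(moves=[-2,0,0,0,-4,0,0.5,0,-5,0,1,0,-5,0,1,0])

```text
clock: 28.25
tcp_pos: [0.5038, 0.0184, 0.088]
orientation: [3.136, -0.191, 0.003]
contact_force: [2.3, -0.3, 1.5]
grip_width: 0.0454
```

```bash
python3 - <<'E'
from h import *
inbed()
E
```

```text
t28.25 tcp [0.5038 0.0184 0.088 ] yhead -97.0 tilt 0.11 F [ 2.3 -0.3  1.5] Ft [ 2.3  0.  -1.5] w 0.0454 j7 -1.28
h,y,v [-35.3  91.   88. ]
```

```bash
python3 - <<'E'
from h import *
f=r.grab_frame("side"); crop(f["img"][:,:,::-1],260,170,335,250,7.4,"pics/s32.png")
f=r.grab_frame("top"); crop(f["img"][:,:,::-1],270,160,320,220,9,"pics/t32.png")
E
```

```text
(no output)
```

View pics/s32.png

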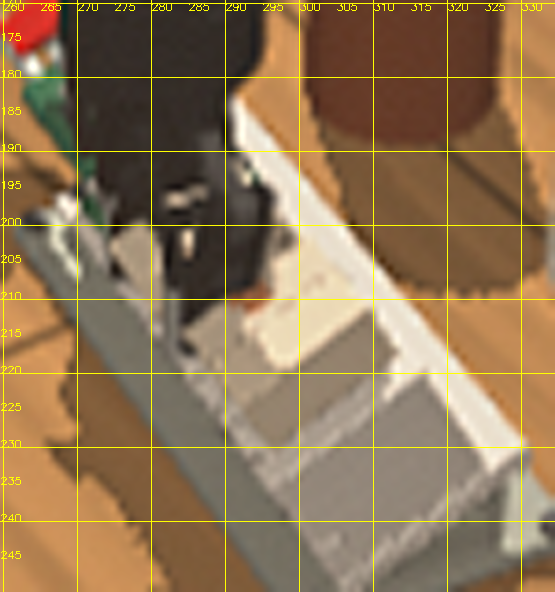

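View pics/t32.png

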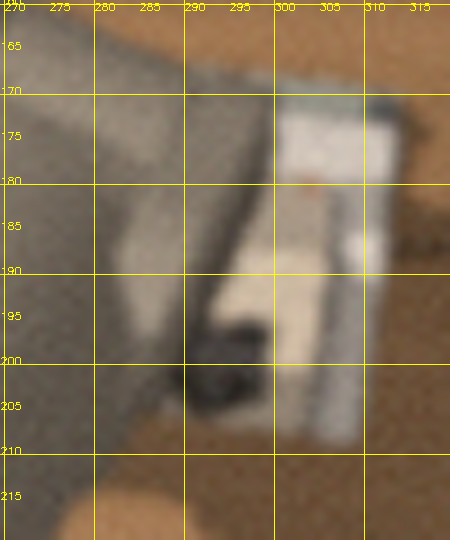

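```bash
python3 - <<'E'
from h import *
print(proj(S,bed2w(q,[(0,68,95),(0,114,95),(60,68,95),(0,68,25),(0,114,25)])).round(1).tolist())
print(proj(S,bed2w(q,[(-7,68,95),(-7,114,95),(0,4,95),(0,50,95)])).round(1).tolist())
E
```

```text
[[282.1, 210.9], [275.0, 201.5], [299.2, 197.8], [292.2, 223.9], [285.2, 214.5]]
[[280.1, 212.5], [273.0, 202.9], [292.6, 224.9], [285.0, 214.8]]
```

send_rows(moves=[-2,0,1,0,-4,0,2,0,-4,0,2,0])

```text
clock: 28.72
tcp_pos: [0.5024, 0.0186, 0.0873]
orientation: [-3.136, 0.191, -0.011]
contact_force: [6.0, -0.7, 9.1]
grip_width: 0.0454
```

```bash
python3 - <<'E'
from h import *
inbed()
E
```

```text
t28.73 tcp [0.5024 0.0186 0.0873] yhead -97.0 tilt 0.42 F [ 6.  -0.7  9.1] Ft [ 6.1 -0.  -9.1] w 0.0454 j7 -1.28
h,y,v [-36.6  91.   87.3]
```

send_rows(moves=[2,0,-1,0,3,0,-1.5,0,3,0,-1.5,0])

```text
clock: 29.1
tcp_pos: [0.5028, 0.0185, 0.0875]
orientation: [3.136, -0.191, 0.003]
contact_force: [5.0, -0.9, 4.7]
grip_width: 0.0448
```

send_rows(moves=[0,0,0,0,0,0,0,0,0,0,0,0], hand=0.4)

```text
clock: 29.48
tcp_pos: [0.5002, 0.0189, 0.0865]
orientation: [-3.136, 0.19, 0.005]
contact_force: [-0.6, 0.9, 0.4]
grip_width: 0.0514
```

```bash
python3 - <<'E'
from h import *
inbed()
f=r.grab_frame("side"); crop(f["img"][:,:,::-1],260,170,335,250,7.4,"pics/s33.png")
E
```

```text
t29.48 tcp [0.5002 0.0189 0.0865] yhead -96.9 tilt 0.18 F [-0.6  0.9  0.4] Ft [-0.8 -0.9 -0.4] w 0.0514 j7 -1.28
h,y,v [-38.9  91.   86.5]
```

View pics/s33.png

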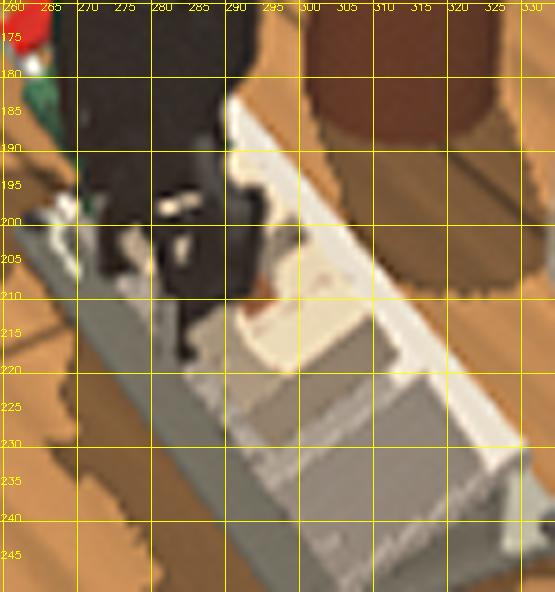

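Released; the half stays put. Raise straight up and look.

send_rows(moves=[0,0,-10,0,0,0,-30,0,0,0,-60,0,0,0,-100,0,0,0,-140,0,0,0,-150,0])

```text
clock: 30.28
tcp_pos: [0.5029, 0.0182, 0.2396]
orientation: [-3.134, 0.191, -0.006]
contact_force: [0.7, 0.4, 0.6]
grip_width: 0.0509
```

```bash
python3 - <<'E'
from h import *
inbed()
f=r.grab_frame("side"); crop(f["img"][:,:,::-1],260,165,335,250,7,"pics/s34.png")
f=r.grab_frame("top"); crop(f["img"][:,:,::-1],220,150,320,220,7.5,"pics/t34.png")
E
```

```text
t30.27 tcp [0.5029 0.0182 0.2396] yhead -97.0 tilt 0.23 F [0.7 0.4 0.6] Ft [ 0.6 -0.4 -0.6] w 0.0509 j7 -1.50
h,y,v [-36.1  90.7 239.6]
```

View pics/s34.png

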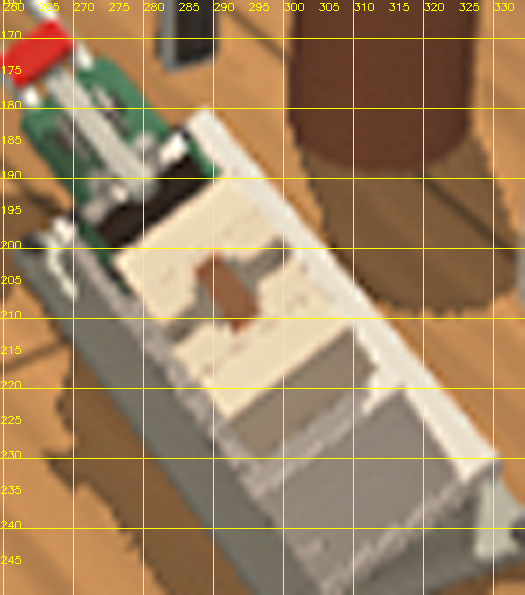

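View pics/t34.png

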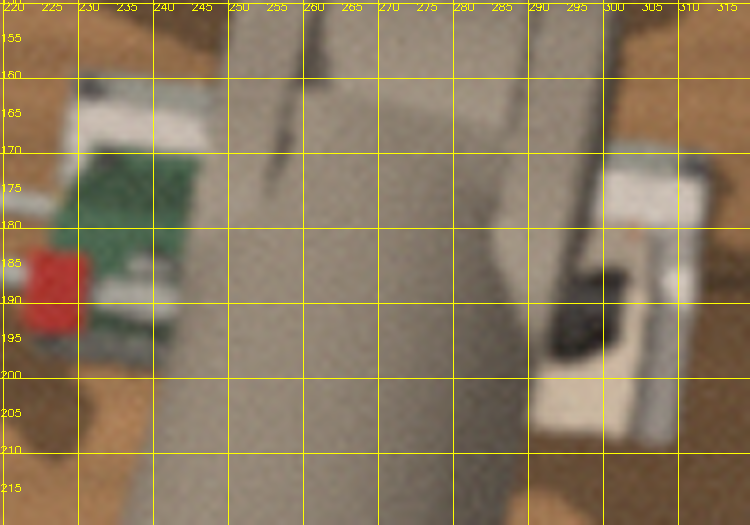

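send_rows(moves=[30,-16,0,0,65,-34,0,0,80,-42,0,0,80,-42,40,0,80,-42,80,0,80,-42,100,0,80,-42,110,0,80,-42,110,0], hand=1)

```text
clock: 31.38
tcp_pos: [0.5863, 0.0504, 0.1272]
orientation: [3.136, -0.191, -0.0]
contact_force: [-0.4, -0.6, -0.0]
grip_width: -0.0002
```

```bash
python3 - <<'E'
from h import *
inbed()
f=r.grab_frame("side"); crop(f["img"][:,:,::-1],245,130,335,245,6,"pics/s35.png")
E
```

```text
t31.38 tcp [0.5863 0.0504 0.1272] yhead -97.0 tilt 0.02 F [-0.4 -0.6 -0. ] Ft [-0.4  0.6  0. ] w -0.0002 j7 -1.36
h,y,v [ 42.8 132.8 127.2]
```

View pics/s35.png

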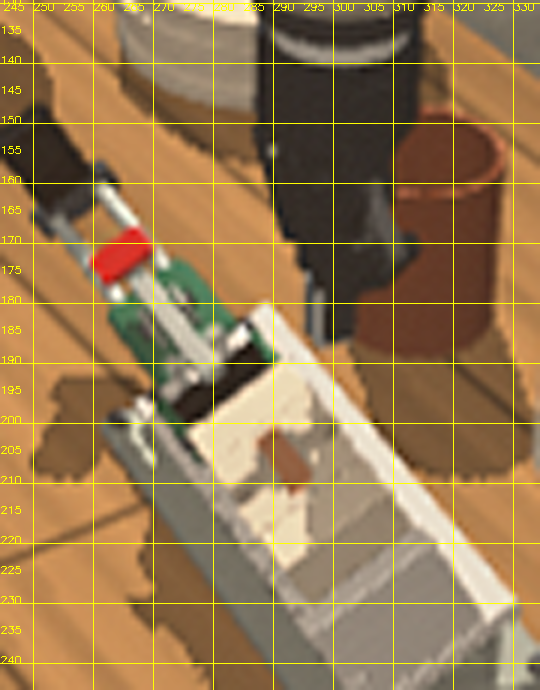

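send_rows(moves=[1,0,20,0,1,0,38,0,1,0,50,0,1,0,57,0,1,0,57,0])

```text
clock: 32.05
tcp_pos: [0.587, 0.0504, 0.0697]
orientation: [3.135, -0.191, -0.001]
contact_force: [0.0, -0.2, -0.2]
grip_width: 0.0
```

```bash
python3 - <<'E'
from h import *
inbed()
f=r.grab_frame("side"); crop(f["img"][:,:,::-1],245,150,335,245,6,"pics/s36.png")
E
```

```text
t32.05 tcp [0.587  0.0504 0.0697] yhead -97.0 tilt 0.05 F [ 0.  -0.2 -0.2] Ft [0.  0.2 0.2] w 0.0000 j7 -1.30
h,y,v [ 43.4 132.8  69.7]
```

View pics/s36.png

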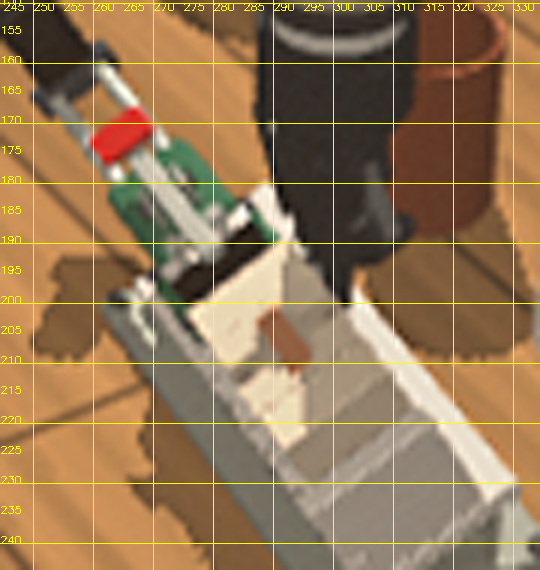

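send_rows(moves=[0,4,0,0,0,8,0,0,0,11,0,0,0,14,0,0,0,14,0,0])

```text
clock: 32.72
tcp_pos: [0.5856, 0.0363, 0.0703]
orientation: [3.136, -0.191, 0.0]
contact_force: [0.9, 0.9, 0.8]
grip_width: 0.0002
```

```bash
python3 - <<'E'
from h import *
inbed()
f=r.grab_frame("side"); crop(f["img"][:,:,::-1],255,165,335,245,7,"pics/s37.png")
E
```

```text
t32.73 tcp [0.5856 0.0363 0.0703] yhead -97.0 tilt 0.01 F [0.9 0.9 0.8] Ft [ 0.8 -1.  -0.8] w 0.0002 j7 -1.28
h,y,v [ 43.8 118.7  70.3]
```

View pics/s37.png

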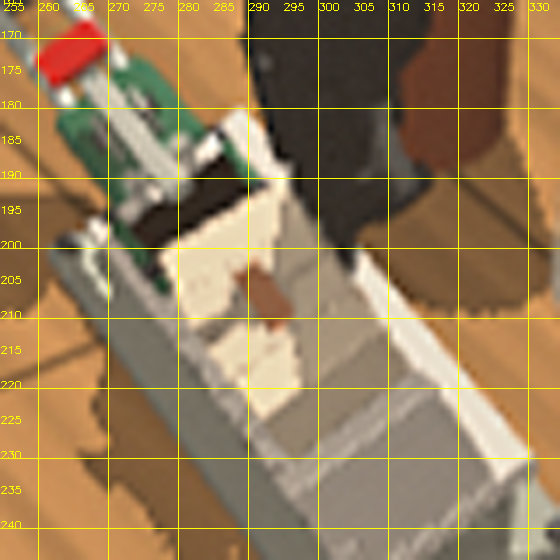

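send_rows(moves=[0,3,0,0,0,6,0,0,0,9,0,0,0,9,0,0])

```text
clock: 33.28
tcp_pos: [0.5866, 0.0281, 0.0711]
orientation: [-3.135, 0.19, -0.006]
contact_force: [5.7, 2.6, 3.7]
grip_width: 0.0001
```

```bash
python3 - <<'E'
from h import *
inbed()
f=r.grab_frame("side"); crop(f["img"][:,:,::-1],255,165,335,245,7,"pics/s38.png")
E
```

```text
t33.27 tcp [0.5866 0.0281 0.0711] yhead -96.9 tilt 0.24 F [5.7 2.6 3.7] Ft [ 5.3 -3.3 -3.7] w 0.0001 j7 -1.26
h,y,v [ 45.7 110.7  71.1]
```

View pics/s38.png

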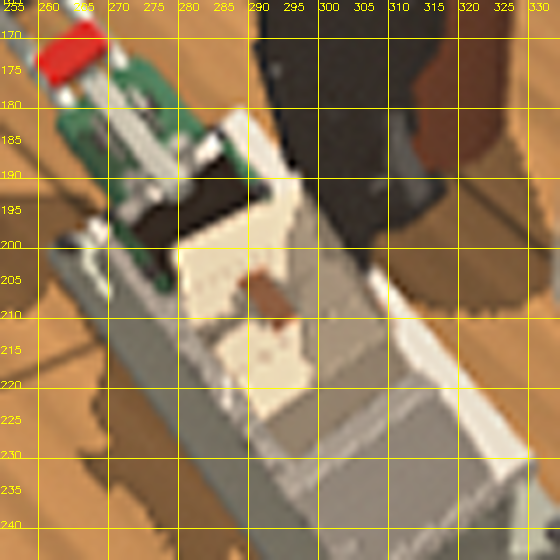

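send_rows(moves=[0,-4,0,0,0,-4,-6,0,0,-1,-8,0,0,3,-8,0,0,6,-8,0,0,9,-8,0,0,9,-8,0])

```text
clock: 34.2
tcp_pos: [0.5843, 0.0262, 0.0782]
orientation: [-3.127, 0.182, 0.001]
contact_force: [1.3, 17.7, 3.4]
grip_width: -0.0001
```

```bash
python3 - <<'E'
from h import *
inbed()
f=r.grab_frame("side"); crop(f["img"][:,:,::-1],255,165,335,245,7,"pics/s39.png")
E
```

```text
t34.20 tcp [0.5843 0.0262 0.0782] yhead -96.7 tilt 0.54 F [ 1.3 17.7  3.4] Ft [ -0.7 -17.7  -3.2] w -0.0001 j7 -1.25
h,y,v [ 43.7 108.6  78.2]
```

View pics/s39.png

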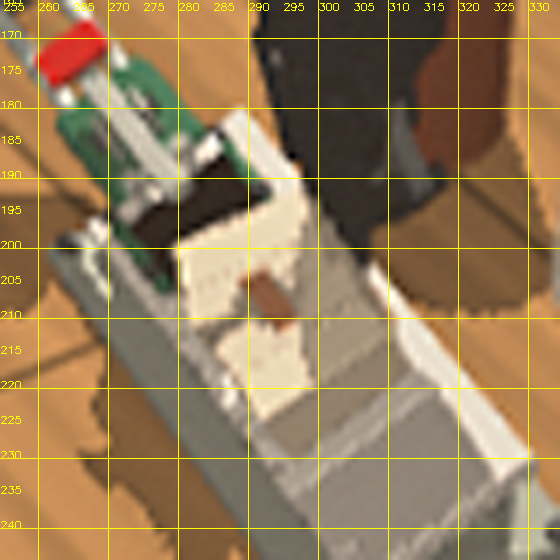

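send_rows(moves=[0,2,0,0,0,4,0,0,0,5,0,0,0,5,0,0,0,5,0,0])

```text
clock: 34.88
tcp_pos: [0.5842, 0.0259, 0.0782]
orientation: [-3.122, 0.176, 0.002]
contact_force: [2.2, 28.0, 4.6]
grip_width: 0.0
```

```bash
python3 - <<'E'
from h import *
inbed()
f=r.grab_frame("side"); crop(f["img"][:,:,::-1],265,180,335,245,8,"pics/s40.png")
f=r.grab_frame("top"); crop(f["img"][:,:,::-1],240,160,320,220,9,"pics/t40.png")
E
```

```text
t34.88 tcp [0.5842 0.0259 0.0782] yhead -96.5 tilt 0.85 F [ 2.2 28.   4.6] Ft [ -1.  -28.2  -4.1] w 0.0000 j7 -1.25
h,y,v [ 43.6 108.2  78.2]
```

View pics/s40.png

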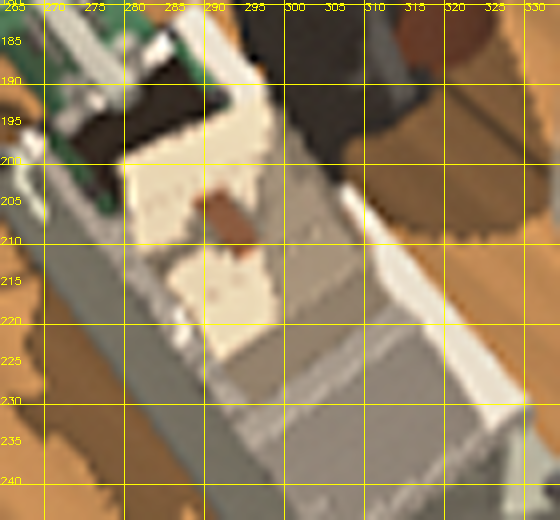

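View pics/t40.png

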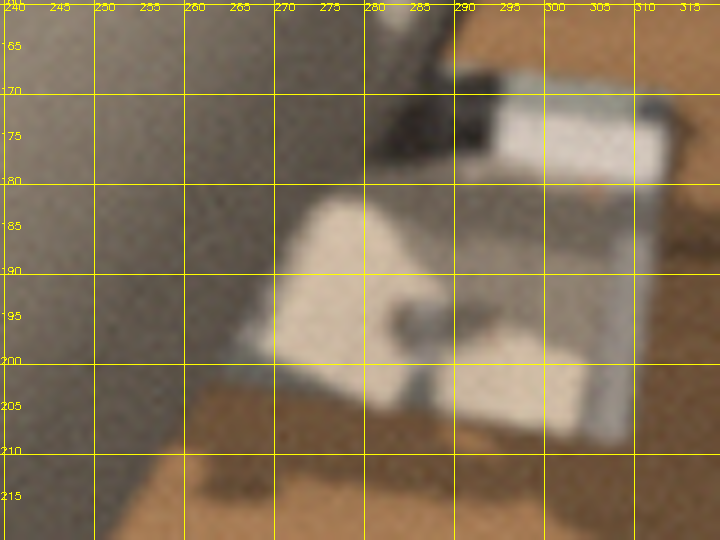

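send_rows(moves=[0,-10,0,0,0,-20,0,0,0,-31,-30,0,0,-31,-80,0,-40,-31,-90,0,-79,-31,-85,0,-79,-31,-60,0,-79,-31,-50,0])

```text
clock: 35.98
tcp_pos: [0.5071, 0.0534, 0.1273]
orientation: [3.135, -0.192, -0.002]
contact_force: [1.2, 0.4, 0.2]
grip_width: 0.0001
```

```bash
python3 - <<'E'
from h import *
inbed()
f=r.grab_frame("side"); crop(f["img"][:,:,::-1],250,150,335,245,6.3,"pics/s41.png")
E
```

```text
t35.98 tcp [0.5071 0.0534 0.1273] yhead -97.0 tilt 0.09 F [1.2 0.4 0.2] Ft [ 1.2 -0.5 -0.2] w 0.0001 j7 -1.39
h,y,v [-36.2 126.2 127.3]
```

View pics/s41.png

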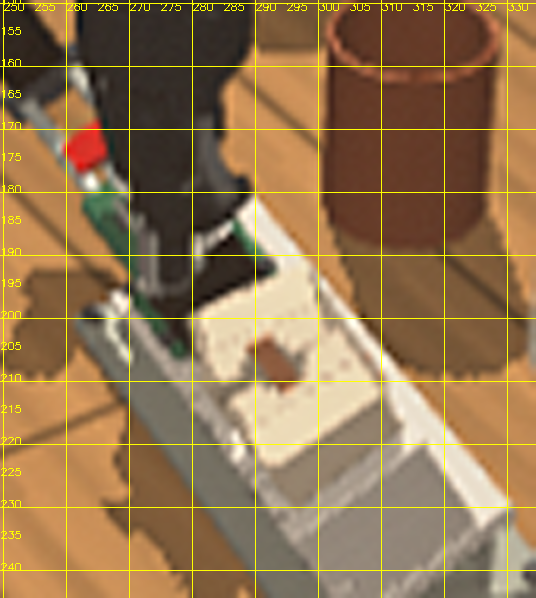

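send_rows(moves=[0,0,15,0,0,0,27,0,0,0,27,0,0,4,27,0,0,8,27,0,0,12,27,0,0,12,27,0])

```text
clock: 36.9
tcp_pos: [0.5066, 0.0418, 0.1013]
orientation: [-3.136, 0.191, -0.0]
contact_force: [-1.0, 1.4, -0.3]
grip_width: -0.0001
```

```bash
python3 - <<'E'
from h import *
inbed()
f=r.grab_frame("side"); crop(f["img"][:,:,::-1],255,170,335,245,7,"pics/s42.png")
E
```

```text
t36.90 tcp [0.5066 0.0418 0.1013] yhead -97.0 tilt 0.02 F [-1.   1.4 -0.3] Ft [-1.2 -1.3  0.3] w -0.0001 j7 -1.33
h,y,v [-35.3 114.6 101.3]
```

View pics/s42.png

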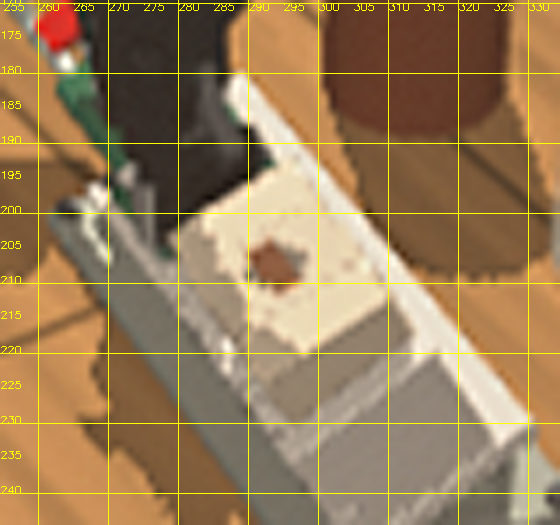

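send_rows(moves=[0,3,0,0,0,6,0,0,0,8,0,0,0,8,0,0])

```text
clock: 37.45
tcp_pos: [0.5041, 0.0384, 0.1006]
orientation: [-3.131, 0.186, 0.007]
contact_force: [-5.3, 14.0, 1.7]
grip_width: -0.0001
```

```bash
python3 - <<'E'
from h import *
inbed()
f=r.grab_frame("side"); crop(f["img"][:,:,::-1],255,170,335,245,7,"pics/s43.png")
f=r.grab_frame("top"); crop(f["img"][:,:,::-1],240,160,320,220,9,"pics/t43.png")
E
```

```text
t37.45 tcp [0.5041 0.0384 0.1006] yhead -96.8 tilt 0.41 F [-5.3 14.   1.7] Ft [ -6.9 -13.3  -1.6] w -0.0001 j7 -1.32
h,y,v [-37.4 110.9 100.6]
```

View pics/s43.png

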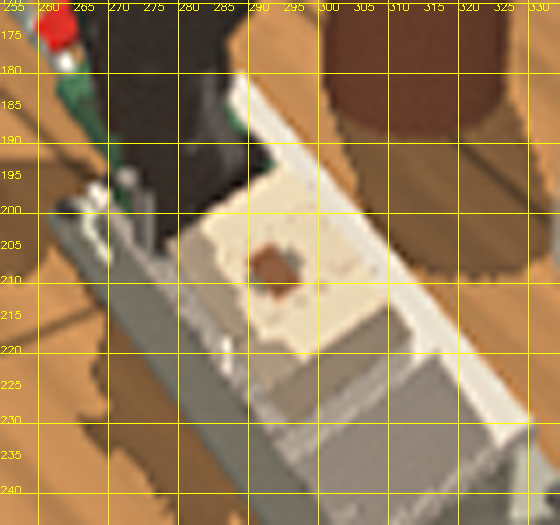

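View pics/t43.png

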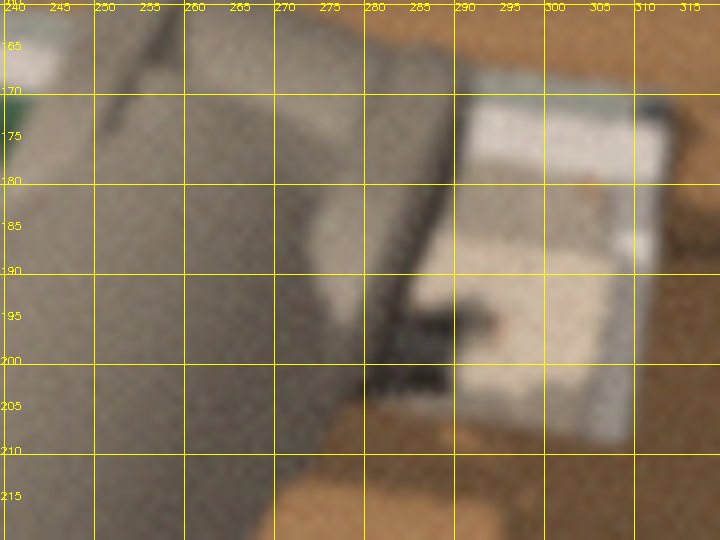

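send_rows(moves=[0,-8,0,0,0,-16,0,0,0,-18,-30,0,0,-18,-70,0,40,-25,-80,0,80,-25,-80,0,80,-25,-70,0])

```text
clock: 38.42
tcp_pos: [0.5916, 0.0484, 0.172]
orientation: [3.134, -0.191, 0.008]
contact_force: [-0.5, -0.0, -0.1]
grip_width: 0.0002
```

```bash
python3 - <<'E'
from h import *
inbed()
f=r.grab_frame("side"); crop(f["img"][:,:,::-1],260,175,335,250,7.8,"pics/s44.png")
f=r.grab_frame("top"); crop(f["img"][:,:,::-1],240,160,320,220,9,"pics/t44.png")
print(proj(S,bed2w(q,[(0,0,95),(0,46,95),(0,92,95),(60,0,95),(60,92,95),(0,0,70),(62,0,70)])).round(1).tolist())
print(proj(T,bed2w(q,[(0,0,95),(0,46,95),(0,92,95),(60,0,95),(60,92,95)])).round(1).tolist())
E
```

```text
t38.42 tcp [0.5916 0.0484 0.172 ] yhead -97.0 tilt 0.29 F [-0.5 -0.  -0.1] Ft [-0.5  0.1  0.1] w 0.0002 j7 -1.39
h,y,v [ 48.2 131.5 172. ]
[[293.3, 225.8], [285.6, 215.6], [278.3, 205.9], [311.1, 212.2], [295.3, 193.0], [296.9, 230.5], [315.1, 216.7]]
[[305.3, 208.1], [289.7, 206.0], [274.1, 203.9], [308.3, 188.6], [276.5, 184.4]]
```

View pics/s44.png

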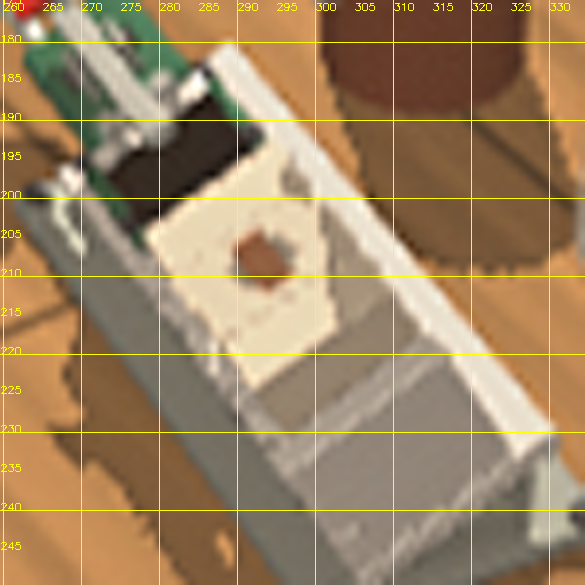

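View pics/t44.png

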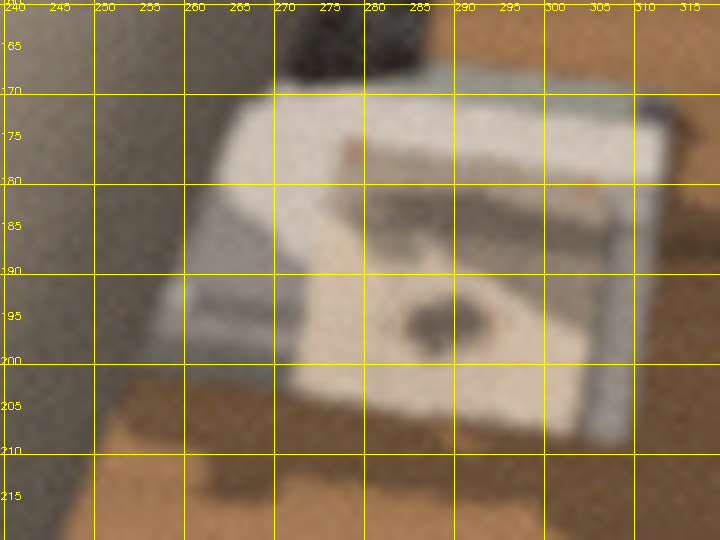

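```bash
python3 - <<'E'
from h import *
f=r.grab_frame("top"); a=T["img"][165:215,280:320,::-1]; b=f["img"][165:215,280:320,::-1]
cv2.imwrite("pics/tcmp.png",cv2.resize(np.hstack([a,b]),None,fx=9,fy=9,interpolation=cv2.INTER_NEAREST))
g=lambda im:cv2.cvtColor(im,cv2.COLOR_RGB2GRAY).astype(int)
for row in (198,201,204): print(row,g(T["img"])[row,296:314].tolist(), g(f["img"])[row,296:314].tolist())
f2=r.grab_frame("side"); a=S["img"][200:250,280:320,::-1]; b=f2["img"][200:250,280:320,::-1]
cv2.imwrite("pics/scmp.png",cv2.resize(np.hstack([a,b]),None,fx=9,fy=9,interpolation=cv2.INTER_NEAREST))
E
```

```text
198 [184, 184, 182, 185, 173, 147, 116, 112, 105, 102, 115, 124, 137, 134, 127, 108, 89, 80] [188, 190, 194, 191, 189, 186, 189, 190, 180, 146, 125, 130, 138, 141, 131, 109, 95, 84]
201 [183, 180, 184, 186, 177, 156, 132, 126, 114, 109, 119, 130, 136, 130, 112, 90, 82, 86] [185, 190, 190, 191, 188, 188, 189, 182, 158, 123, 120, 136, 141, 137, 110, 91, 85, 82]
204 [184, 185, 179, 173, 149, 116, 98, 87, 95, 113, 127, 130, 133, 127, 103, 87, 82, 80] [194, 193, 191, 190, 191, 188, 189, 173, 139, 118, 127, 140, 144, 129, 108, 88, 82, 83]
```

View pics/tcmp.png

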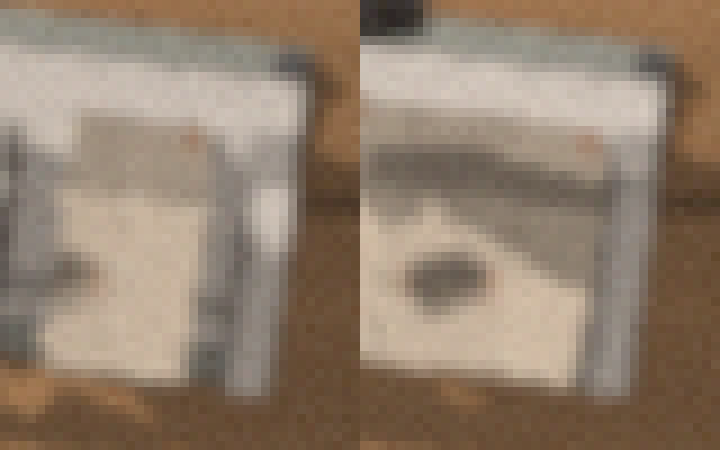

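View pics/scmp.png

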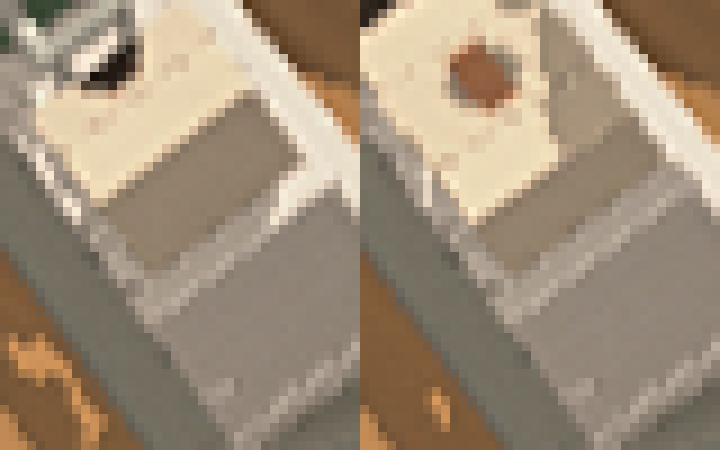

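send_rows(moves=[-4,0,40,0,-4,0,75,0,-4,0,94,0,-4,6,94,0,-4,12,94,0,-4,17,94,0,-4,20,94,0,-4,20,94,0])

```text
clock: 39.62
tcp_pos: [0.582, 0.0298, 0.0776]
orientation: [-3.135, 0.191, -0.001]
contact_force: [-0.3, -0.9, 0.2]
grip_width: -0.0002
```

```bash
python3 - <<'E'
from h import *
inbed()
E
```

```text
t39.62 tcp [0.582  0.0298 0.0776] yhead -97.0 tilt 0.04 F [-0.3 -0.9  0.2] Ft [-0.2  0.9 -0.2] w -0.0002 j7 -1.27
h,y,v [ 40.9 111.8  77.6]
```

send_rows(moves=[0,1.5,0,0,0,3,0,0,0,3,0,0])

```text
clock: 40.0
tcp_pos: [0.582, 0.0282, 0.0774]
orientation: [-3.135, 0.189, -0.001]
contact_force: [1.7, 4.8, 2.4]
grip_width: -0.0
```

send_rows(moves=[0,2,0,0,0,4,0,0,0,4,0,0])

```text
clock: 40.38
tcp_pos: [0.5825, 0.0266, 0.0777]
orientation: [-3.132, 0.186, -0.003]
contact_force: [1.9, 9.7, 4.2]
grip_width: -0.0
```

```bash
python3 - <<'E'
from h import *
inbed()
E
```

```text
t40.38 tcp [0.5825 0.0266 0.0777] yhead -96.8 tilt 0.26 F [1.9 9.7 4.2] Ft [ 0.7 -9.9 -4.1] w -0.0000 j7 -1.26
h,y,v [ 41.8 108.7  77.7]
```

send_rows(moves=[0,3,0,0,0,6,0,0,0,8,0,0,0,8,0,0])

```text
clock: 40.88
tcp_pos: [0.5825, 0.0258, 0.0778]
orientation: [-3.124, 0.178, -0.002]
contact_force: [3.2, 26.3, 6.3]
grip_width: -0.0001
```

```bash
python3 - <<'E'
from h import *
inbed()
f=r.grab_frame("top"); crop(f["img"][:,:,::-1],260,165,320,215,12,"pics/t45.png")
E
```

```text
t40.88 tcp [0.5825 0.0258 0.0778] yhead -96.5 tilt 0.73 F [ 3.2 26.3  6.3] Ft [  0.2 -26.6  -6. ] w -0.0001 j7 -1.24
h,y,v [ 41.9 107.9  77.8]
```

View pics/t45.png

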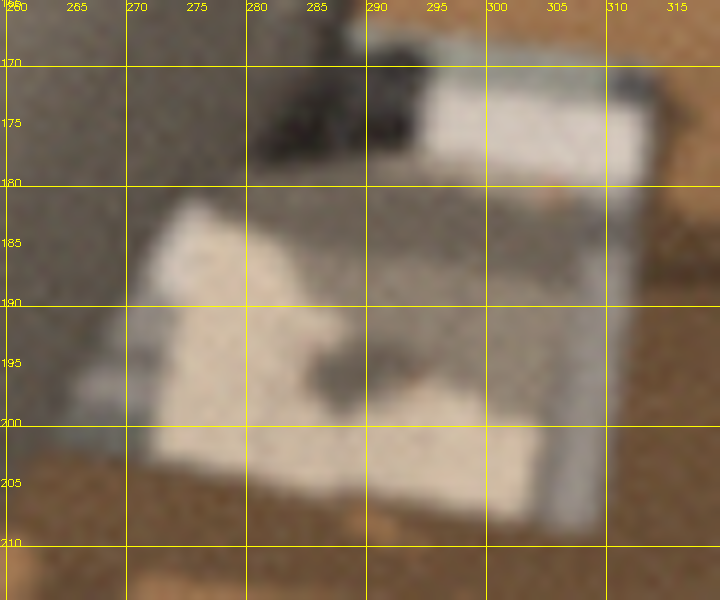

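send_rows(moves=[0,-12,0,0,0,-24,-5,0,0,-27,-40,0,0,-27,-82,0,-40,-27,-88,0,-77,-27,-75,0,-77,-27,-40,0,-77,-27,-24,0])

```text
clock: 41.92
tcp_pos: [0.5055, 0.0506, 0.1001]
orientation: [3.135, -0.192, -0.003]
contact_force: [1.3, -0.8, 0.9]
grip_width: -0.0001
```

send_rows(moves=[0,4,1,0,0,8,1,0,0,12,1,0,0,15,1,0,0,15,1,0])

```text
clock: 42.55
tcp_pos: [0.5045, 0.0377, 0.1005]
orientation: [-3.133, 0.189, 0.002]
contact_force: [-2.3, 4.3, 1.1]
grip_width: 0.0
```

```bash
python3 - <<'E'
from h import *
inbed()
E
```

```text
t42.55 tcp [0.5045 0.0377 0.1005] yhead -96.9 tilt 0.17 F [-2.3  4.3  1.1] Ft [-2.8 -4.  -1.1] w 0.0000 j7 -1.31
h,y,v [-36.9 110.2 100.5]
```

send_rows(moves=[0,3,0,0,0,6,0,0,0,7,0,0,0,7,0,0])

```text
clock: 43.05
tcp_pos: [0.5026, 0.0358, 0.1003]
orientation: [-3.128, 0.183, 0.008]
contact_force: [-6.7, 18.0, 6.6]
grip_width: 0.0001
```

```bash
python3 - <<'E'
from h import *
inbed()
E
```

```text
t43.05 tcp [0.5026 0.0358 0.1003] yhead -96.7 tilt 0.59 F [-6.7 18.   6.6] Ft [ -8.8 -17.1  -6.4] w 0.0001 j7 -1.30
h,y,v [-38.6 108.1 100.3]
```

send_rows(moves=[0,-8,0,0,0,-18,0,0,0,-22,-30,0,0,-24,-80,0,8,-60,-85,0,15,-110,-80,0,15,-129,-75,0,15,-129,-70,0])

```text
clock: 44.05
tcp_pos: [0.5347, 0.1565, 0.1697]
orientation: [3.135, -0.187, 0.0]
contact_force: [0.3, -0.1, 0.1]
grip_width: 0.0002
```

```bash
python3 - <<'E'
from h import *
inbed()
f=r.grab_frame("side"); crop(f["img"][:,:,::-1],245,150,335,245,6.2,"pics/s46.png")
f=r.grab_frame("top"); crop(f["img"][:,:,::-1],210,160,320,215,7,"pics/t46.png")
E
```

```text
t44.05 tcp [0.5347 0.1565 0.1697] yhead -96.8 tilt 0.06 F [ 0.3 -0.1  0.1] Ft [ 0.3  0.1 -0.1] w 0.0002 j7 -1.59
h,y,v [-21.4 231.8 169.7]
```

View pics/s46.png

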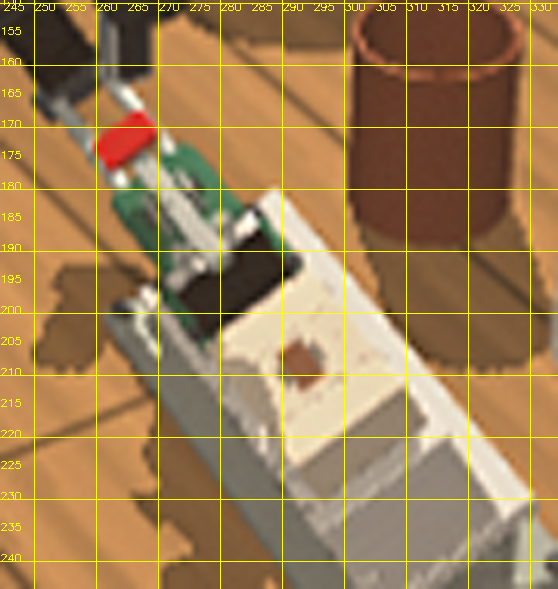

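View pics/t46.png

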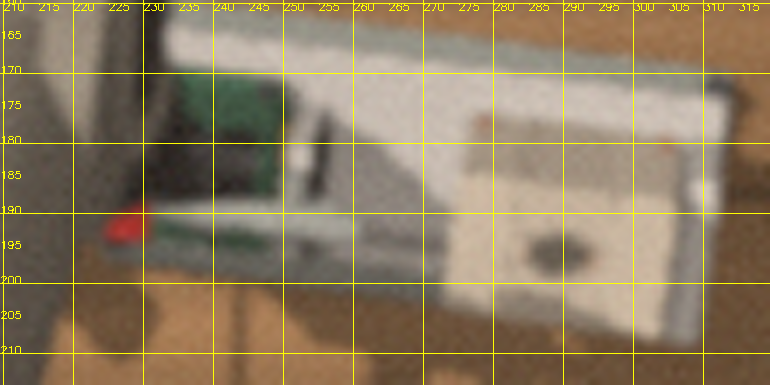

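send_rows(moves=[0,0,15,0,0,0,26,0,0,0,32,0,0,0,35,0,0,0,37,0,0,0,37,0])

```text
clock: 44.9
tcp_pos: [0.5348, 0.1556, 0.1332]
orientation: [3.136, -0.19, 0.0]
contact_force: [0.4, -1.1, 4.0]
grip_width: -0.0001
```

```bash
python3 - <<'E'
from h import *
inbed()
f=r.grab_frame("side"); crop(f["img"][:,:,::-1],245,150,325,225,7,"pics/s47.png")
E
```

```text
t44.90 tcp [0.5348 0.1556 0.1332] yhead -96.9 tilt 0.01 F [ 0.4 -1.1  4. ] Ft [ 0.6  1.  -4. ] w -0.0001 j7 -1.55
h,y,v [-21.2 230.9 133.2]
```

View pics/s47.png

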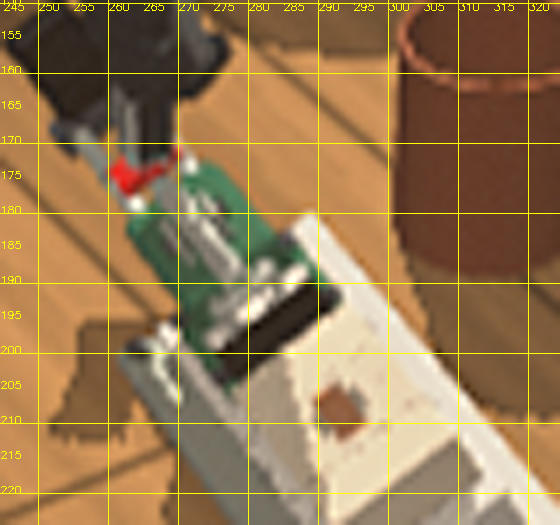

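send_rows(moves=[0,0,1.5,0,0,0,3,0,0,0,4,0,0,0,4,0,0,0,4,0,0,0,4,0])

```text
clock: 45.7
tcp_pos: [0.5359, 0.1566, 0.1301]
orientation: [-3.134, 0.19, -0.004]
contact_force: [-0.3, 2.8, 6.2]
grip_width: -0.0001
```

```bash
python3 - <<'E'
from h import *
inbed()
f=r.grab_frame("side"); crop(f["img"][:,:,::-1],245,150,325,225,7,"pics/s48.png")
E
```

```text
t45.70 tcp [0.5359 0.1566 0.1301] yhead -96.9 tilt 0.18 F [-0.3  2.8  6.2] Ft [-0.6 -2.8 -6.2] w -0.0001 j7 -1.54
h,y,v [-20.2 232.1 130.1]
```

View pics/s48.png

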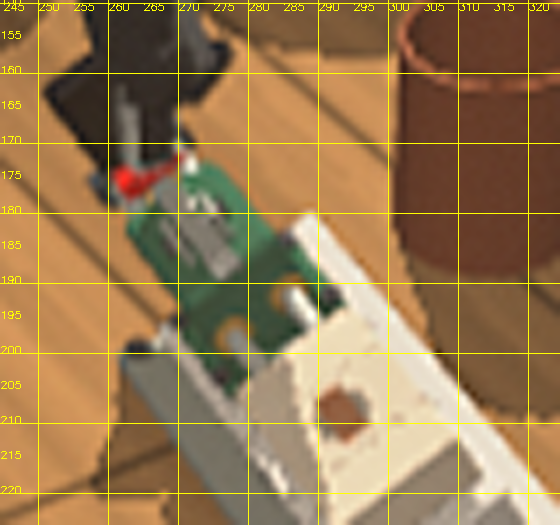

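send_rows(moves=[0,0,-5,0,0,0,-20,0,0,0,-45,0,0,0,-80,0,0,0,-120,0,0,-30,-130,0,-20,-90,-130,0,-40,-140,-130,0])

```text
clock: 46.75
tcp_pos: [0.5116, 0.3013, 0.2602]
orientation: [-3.135, 0.191, -0.001]
contact_force: [0.6, 0.4, -0.3]
grip_width: 0.0003
```

```bash
python3 - <<'E'
from h import *
inbed()
f=r.grab_frame("side"); crop(f["img"][:,:,::-1],245,150,335,245,6.2,"pics/s49.png"); cv2.imwrite("pics/s49f.png",f["img"][:,:,::-1])
f=r.grab_frame("top"); crop(f["img"][:,:,::-1],210,160,320,215,7,"pics/t49.png")
p=proj(f,bed2w(q,[(30,92,71),(30,92,40)])); print(p)
E
```

```text
t46.75 tcp [0.5116 0.3013 0.2602] yhead -97.0 tilt 0.08 F [ 0.6  0.4 -0.3] Ft [ 0.6 -0.5  0.3] w 0.0003 j7 -1.90
h,y,v [-61.9 372.7 260.2]
[[275.82402483 191.65810148]
 [276.48561828 188.48687896]]
```

View pics/s49.png

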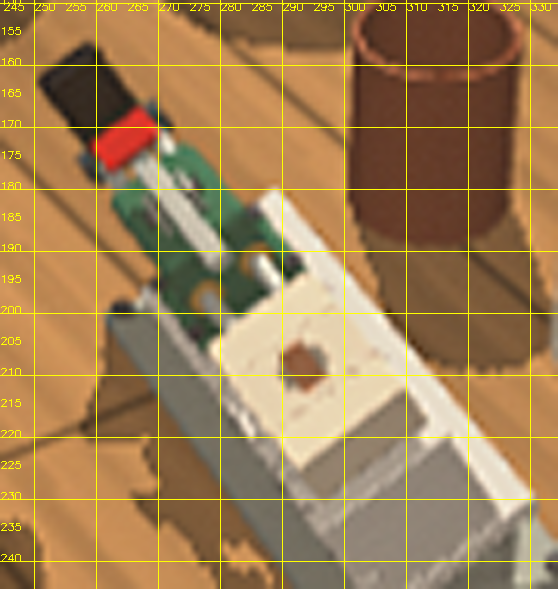

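View pics/t49.png

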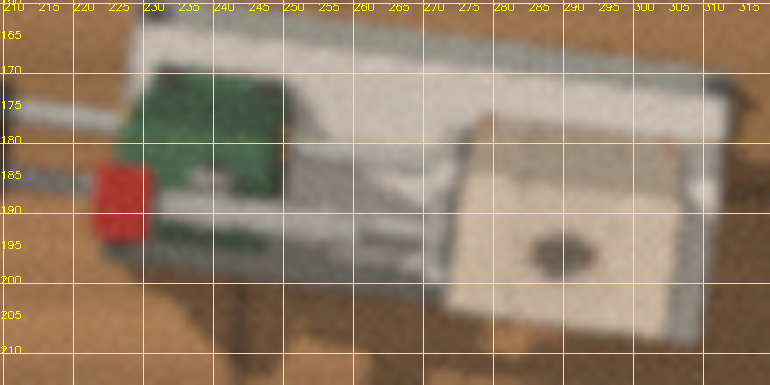

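View pics/s49f.png

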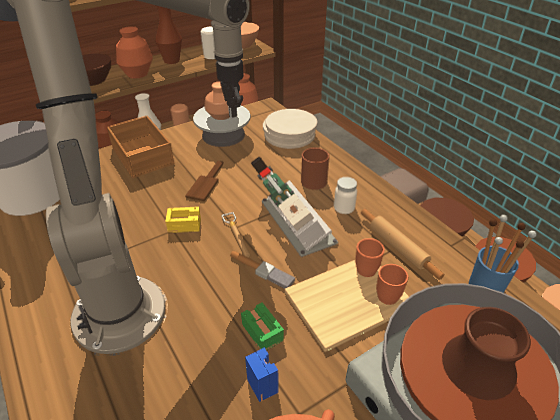

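```bash
python3 -c "
from bench import r
print(r.hand_in())"
```

```text
the job is handed in; nothing more can be done
None
```

The job is done and handed in at about 47 s, inside the 64 s limit. The two halves are clamped face to face in the corner of the end stop and front ledge.

- **Slide:** I pulled it out by the black grip to its stop, about 80 mm. When I eased off, the pull fell to 1 N and the slide stayed put, so the latch had caught.
- **First lift:** I picked `half_b` up once and set it back on the board. The fingers needed a higher hold, and `half_a` needed pushing towards the stop first to make room.
- **Placing:** The moves could not tilt the tool. I held `half_b` by its thickness, lowered it until its upper edge touched the bed, let it swing flat between the pads, and slid it down to the ledge before letting go.
- **Pushing home:** The first push on `half_a` left it a few mm short. A low push at the uphill side then turned `half_b` a few degrees, so I pushed the uphill and downhill sides in turn. Both sides ended solid at the same depth to within 0.2 mm, at 26 N uphill and 18 N downhill.
- **Clamping:** Pressing the red pad let the slide spring in. The pusher now sits on the back of `half_b`.

**Last checks:** The last pictures show both halves upright and square, with the round bore closed between them, and nothing else seen to be out of place. The arm is clear and reads no contact force. The highest wrist force I read was about 29 N, though readings came only at the end of each move.

**Less certain:** Before the last pushes, both cameras suggested a gap of 2 to 3 mm at the end stop. The final pushes ended solid, but the pictures alone cannot rule out about 1 to 2 mm. I judged the clamped slide position from the pictures and did not measure it against 0.014.

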